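Build the load stack on the turntable

ROBOT

A 6-joint arm with a two-finger parallel gripper is mounted at the origin on the work surface. World frame = base frame: x ahead of the robot, y to its left, z up, the work surface at z = 0. Lengths are in m, angles in rad, forces in N, time in s.
With the tool pointing down it reaches from about 0.25 to 0.775 m from the base axis. Payload 8.9 kg.
Tool frame: the origin (TCP) lies at the very end of the fingers, on their centre line; the grasp point (between the pads) lies ctrl.grip_point_offset behind it (ctrl.grip_point_offset is the distance from the TCP to the grasp point, in m); z points along the fingers, y is the direction in which the jaws open and shut (so a half turn about z gives the same grasp; the last joint's range is limited). The gripper opens to 85 mm and grips with 20 to 120 N. Pads are 22 mm wide; open, the fingers measure 114 mm over their backs; the gripper's body (76 mm by 85 mm) begins 54 mm behind the grasp point. The pads swing forward as they close: fully open they stand 13 mm farther back than shut.
Start: joints at [-1.3, 0.291, -0.153, 1.127, 0, 1.431], TCP at [0.209, -0.482, 0.231] pointing down, gripper open.
Joint ranges: [-2.52, 2.52], [-0.91, 1.74], [-1.3, 1.37], [-1.96, 2.02], [-1.52, 1.47], [-3.14, 3.14]. Speed limits (rad/s): [2.22, 2.22, 2.79, 3.14, 3.14, 3.14].

INTERFACE

Orientations are given as a rotation vector (axis times angle).
In Python, from workcell import monitor, optics, ctrl gives the robot as it stands.
- The arm moves only by the tool apply_moves, never from a script. Its argument "steps" is a list of rows, each a list of 4 numbers: the shift along the tool's x, y, z in m, then the turn about the tool's z in degrees. In form: [[dx, dy, dz, turn], ...]. A call has exactly 10 rows; each row shifts and turns the commanded pose from where the row before left it, along the tool's axes as they then stand; what a row does not reach is not made up. A row lasts 1/12 s, in which the tool goes at most 41.7 mm and 7.16 degrees, less where a joint would pass 70% of its speed; a pose out of reach is approached as far as the arm can. A call is refused whole if a number of a shift passes 0.0417 or a number of a turn 7.16, either way. A call with a gripper value outside its range is refused whole. "grip" is the finger opening in m, from 0 to 0.0854, set as the call begins (left out, the last holds). The fingers move at their own pace and stop on an object; "newtons" is the grip in N (left out, the last holds). Time passes only in rows, so rows that do not move let the fingers close, or fill a call up. It gives the time, the measured TCP pose, the force and the opening at its end, in the units of the state.
- monitor.read_state(): the state, without advancing time (a new reading comes with each control period).
- optics.capture(name): name is "scene" or "top" or "wrist"; returns a dict with "image" (480x640x3 uint8, red, green, blue), "depth" (480x640 float32, m along the optical axis (not along the pixel's ray), 0 where there is no reading), "fx", "fy", "cx", "cy" (pixels), "origin" and "rotation" of the camera in the world. Camera axes: x right, y down, z forward; pixel columns grow to the right and rows downward; lengths in m; the calibration is good to about 2 mm. A picture is of the moment at which its call begins.
- ctrl.close_job(): hands the job in, once; it reports no verdict.
Trained networks look in a picture, given as the dict that the camera call returned (one of the last four; its "shot" number tells which), for a name from the list of things; names that differ only in an ending like _2 or _b are one class to them, and where a whole thing is asked for, a point or a joint stands for the part that bears it (a point fixed in the world has none). Each returns a list of dicts, best first, with "confidence" (0 to 1); they miss things now and then, are a little off and sometimes report something else, mostly with a low value. They report only what shows in the picture. A call takes as long as a camera call. They do not tell look-alikes from the thing itself.
- optics.look_for(target, picture): "point" ([row, column] in pixels, amid what is visible of it).
- optics.regions_of(target, picture): "region" (480x640 bool, what is visible of it) and "point" ([row, column] in pixels, amid what is visible of it).
- optics.pinpoint(target, picture): "point" ([row, column] in pixels: a listed point, or the origin of a listed thing).
The state is a dict: "time_s": time; "joint_positions": joint angles; "dq": joint speeds; "effort": joint torques, N m; "ee_pos": TCP position; "ee_rot": TCP orientation; "force": force on the tool from outside, world axes, zero at the start; "moment": the same for the moment, N m; "opening": opening from 0.0 (shut) to 1.0 (fully open).
Only numpy, scipy, OpenCV 4.12 (cv2) and the standard library are available. Lean on these libraries where they do the work, as an engineer would, in place of code of your own. Each camera call takes 0.05 s, during which the arm holds its last target.

TASK

First use the hand tamper to tap the adapter block down in the turntable's vise until both parallels beneath it are pinched and no longer slide. Then stack all the lidded cases that are there on the block, one on another in any order, each square and fully down with its base recesses locked over the lugs below. Leave the tamper standing upright on the cart, and leave the brass jack alone.

Things in the scene. Friction and masses are not known exactly. Their poses are not given: they have to be found in the camera images.
- case_a: black case, grey lid, 100 (x) x 56 (y) x 40 mm (z) without lugs, 0.3 to 0.5 kg; origin: centre of underside, z up. On the lid two tapered lugs at x = +-32, y = 0 (18 mm across at foot, 11 at top, 7 high); under the base two recesses 22 mm square, 9 deep, at x = +-32. A half turn changes nothing. The four cases are alike; one may be absent. All start upright on the cart
- case_b: black case, grey lid, 100 (x) x 56 (y) x 40 mm (z) without lugs, 0.3 to 0.5 kg; origin: centre of underside, z up. On the lid two tapered lugs at x = +-32, y = 0 (18 mm across at foot, 11 at top, 7 high); under the base two recesses 22 mm square, 9 deep, at x = +-32. A half turn changes nothing. Locked cases stack at 40 mm pitch; one riding on lug tops is 7 mm too high
- case_c: black case, grey lid, 100 (x) x 56 (y) x 40 mm (z) without lugs, 0.3 to 0.5 kg; origin: centre of underside, z up. On the lid two tapered lugs at x = +-32, y = 0 (18 mm across at foot, 11 at top, 7 high); under the base two recesses 22 mm square, 9 deep, at x = +-32. A half turn changes nothing. Sides are plain: grip across the 56 mm
- case_d: black case, grey lid, 100 (x) x 56 (y) x 40 mm (z) without lugs, 0.3 to 0.5 kg; origin: centre of underside, z up. On the lid two tapered lugs at x = +-32, y = 0 (18 mm across at foot, 11 at top, 7 high); under the base two recesses 22 mm square, 9 deep, at x = +-32. A half turn changes nothing
- turntable: locked aluminium turntable, 260 mm across, 45 mm high, a grey vise bolted on it (bed top at z = 63 mm, two dark jaws 120 mm long (x) up to z = 103 mm, outer faces at y = +-46.5 mm, screw on the -y side). Origin on its axis on the cart top; x along the jaws, z up. Fixed
- block: aluminium adapter block between the vise jaws, 104 (x) x 56 (y) x 44 mm (z), slides only vertically; on top two lugs like those of the lids, at x = +-32 mm, and between them a flat 46 mm long. Origin: centre of underside, axes as the turntable's. Its underside starts 85 to 88 mm above the cart, and is at 81 mm down on the parallels. Stiff: stays put, moves at about 10 N; push 18 to 25 N on mid-top to seat it
- parallel_l: loose steel parallel lying on the vise bed under the block, 136 (x) x 10 (y) x 18 mm (z), its ends standing out 16 mm past the block's ends; origin at the centre of its underside. Loose at the start, pinched when the block is down
- parallel_r: the other parallel, alike, on the other (-y) side of the vise
- tamper: upright steel hand tamper, round, standing on its rubber foot: foot 34 mm across and 14 mm high, straight handle 28 mm across from there up to 82 mm, the top end dark; 0.35 kg. Origin at the centre of the foot's underside, z up along the handle
- jack: small brass reference jack, 40 mm across, 43 mm high, a bystander to be left alone; origin under its centre
There are look-alikes about, which are no part of the job. There is more than one size of the tamper; the one meant has the size given above.

How it is judged:
On the way, in this order (a step that is already met when the one before it is completed fails the run):
1. the block is tapped down onto its parallels with the tamper (z of block in the frame of turntable below 0.0818 m and contact force between tamper and block above 1 N), for 0.1 s.
2. a first case is locked on the block (((x of case_a in the frame of block between -0.009 and 0.009 m and y of case_a in the frame of block between -0.009 and 0.009 m and angle between the x axis of case_a and the x axis of block, either way round below 0.15 rad and angle between case_a's own z axis and vertical below 0.05 rad and z of case_a in the frame of block between 0.041 and 0.047 m) or (x of case_b in the frame of block between -0.009 and 0.009 m and y of case_b in the frame of block between -0.009 and 0.009 m and angle between the x axis of case_b and the x axis of block, either way round below 0.15 rad and angle between case_b's own z axis and vertical below 0.05 rad and z of case_b in the frame of block between 0.041 and 0.047 m) or (x of case_c in the frame of block between -0.009 and 0.009 m and y of case_c in the frame of block between -0.009 and 0.009 m and angle between the x axis of case_c and the x axis of block, either way round below 0.15 rad and angle between case_c's own z axis and vertical below 0.05 rad and z of case_c in the frame of block between 0.041 and 0.047 m) or (x of case_d in the frame of block between -0.009 and 0.009 m and y of case_d in the frame of block between -0.009 and 0.009 m and angle between the x axis of case_d and the x axis of block, either way round below 0.15 rad and angle between case_d's own z axis and vertical below 0.05 rad and z of case_d in the frame of block between 0.041 and 0.047 m))), for 0.3 s.
At the end, for the whole second after the job is handed in: The block is down (underside under 81.8 mm above the cart) and presses on both parallels; every case present stands in one stack on the block, within 9 mm and 0.15 rad of square with it, upright, each within 3 mm of its locked height; the tamper stands upright on the cart; all at rest (z of block in the frame of turntable below 0.0818 m and x of case_a in the frame of block between -0.009 and 0.009 m and y of case_a in the frame of block between -0.009 and 0.009 m and angle between the x axis of each of case_a, case_b, case_c, case_d and the x axis of block, either way round below 0.15 rad and angle between each of case_a, case_b, case_c, case_d's own z axis and vertical below 0.05 rad and (z of case_a in the frame of block between 0.041 and 0.047 m or z of case_a in the frame of block between 0.081 and 0.087 m or z of case_a in the frame of block between 0.121 and 0.127 m or z of case_a in the frame of block between 0.161 and 0.167 m) and linear speed of each of case_a, case_b, case_c, case_d, tamper below 0.02 m/s and x of case_b in the frame of block between -0.009 and 0.009 m and y of case_b in the frame of block between -0.009 and 0.009 m and (z of case_b in the frame of block between 0.041 and 0.047 m or z of case_b in the frame of block between 0.081 and 0.087 m or z of case_b in the frame of block between 0.121 and 0.127 m or z of case_b in the frame of block between 0.161 and 0.167 m) and x of case_c in the frame of block between -0.009 and 0.009 m and y of case_c in the frame of block between -0.009 and 0.009 m and (z of case_c in the frame of block between 0.041 and 0.047 m or z of case_c in the frame of block between 0.081 and 0.087 m or z of case_c in the frame of block between 0.121 and 0.127 m or z of case_c in the frame of block between 0.161 and 0.167 m) and x of case_d in the frame of block between -0.009 and 0.009 m and y of case_d in the frame of block between -0.009 and 0.009 m and (z of case_d in the frame of block between 0.041 and 0.047 m or z of case_d in the frame of block between 0.081 and 0.087 m or z of case_d in the frame of block between 0.121 and 0.127 m or z of case_d in the frame of block between 0.161 and 0.167 m) and angle between tamper's own z axis and vertical below 0.1 rad and height (world z) of tamper between -0.004 and 0.006 m and contact force between each of parallel_l, parallel_r and block above 0.3 N); the robot touches nothing.
It fails at once if the brass jack is moved more than 20 mm (distance of jack from where it was at the start of the episode above 0.02 m).
Of case_a, case_b, case_c, case_d only 3 to 4 are there at a start; the rules pass over those that are not, and their reading is None.
At some moment in a run one of case_a, case_b, case_c, case_d may be knocked a few centimetres aside while the robot is not near it.
It also fails if it takes over 210 s, if anything falls off the work surface, if the arm or the gripper's body presses on something with over 40 N, if the wrist force passes 120 N, or if a joint passes its speed limit or range.

## Working session

There is one attempt and no reset: what is moved stays moved. The work goes in short steps, Python scripts to look and compute and a tool call to move; the robot and the scene stay as the last step left them, time stands still between calls to the robot, and variables do not carry over. Pictures are saved under pics/ and viewed, and the job is handed in when it is done.

Besides the shell and the picture viewer there is one more tool, called after ">>>" as name(argument=value, ...), one argument or row to a line, values as JSON. apply_moves: Moves the arm, as the interface text tells. Its arguments: {"type":"object","properties":{"steps":{"type":"array"},"grip":{"type":"number"},"newtons":{"type":"number"}},"required":["steps"]}

```bash
mkdir -p pics; ls
cat > h.py <<'E'
import numpy as np, cv2
from workcell import monitor, optics, ctrl
def save(p,name,crop=None,scale=1):
    im=p["image"][:,:,::-1].copy()
    if crop: r0,r1,c0,c1=crop; im=im[r0:r1,c0:c1]
    if scale!=1: im=cv2.resize(im,None,fx=scale,fy=scale,interpolation=cv2.INTER_CUBIC)
    cv2.imwrite("pics/"+name+".png",im)
def world(p):
    d=p["depth"]; v,u=np.mgrid[0:480,0:640]
    P=np.stack([(u-p["cx"])/p["fx"]*d,(v-p["cy"])/p["fy"]*d,d],-1)
    W=P@np.array(p["rotation"]).T+np.array(p["origin"])
    W[d<=0]=np.nan
    return W
E
python3 - <<'E'
from h import *
s=monitor.read_state(); print(s, ctrl.grip_point_offset)
for n in ["scene","top","wrist"]:
    p=optics.capture(n); save(p,n+"0"); print(n,p["origin"],np.round(p["rotation"],3).tolist(),p["fx"],p["shot"])
    np.savez(n+"0.npz",**{k:v for k,v in p.items()})
    if n=="top" or n=="scene":
        W=world(p)
        for t in ["case_a","turntable","block","tamper","jack","parallel_l"]:
            for r in optics.regions_of(t,p):
                m=r["region"]; q=W[m]; q=q[~np.isnan(q[:,0])]
                print(n,t,round(r["confidence"],2),np.round(r["point"]).tolist(),m.sum(),np.round(np.median(q,0),3),np.round(np.percentile(q,98,axis=0),3) if len(q) else '')
E
```

```text
pics
{'time_s': 0.0, 'joint_positions': array([-1.30030836e+00,  2.91289334e-01, -1.54105113e-01,  1.12665924e+00,
       -6.38335867e-06,  1.43150343e+00]), 'dq': array([5.68294820e-04, 2.40521673e-04, 5.39550643e-04, 1.29430546e-03,
       1.30947818e-03, 5.83358652e-05]), 'effort': array([-3.17560494e-03, -5.37145472e+01,  3.31369901e+01,  1.58524106e-02,
       -3.46045672e-04, -8.78246169e-06]), 'ee_pos': array([ 0.20905867, -0.48113279,  0.23073549]), 'ee_rot': array([-3.07465284e+00, -6.38932911e-01,  1.39415389e-04]), 'force': array([ 0.82749994, -0.08151401, -0.64808874]), 'moment': array([ 0.00401828, -0.00881038,  0.00838708]), 'opening': 1.001093163086431} 0.0187
scene [ 0.78754698 -0.43029493  0.89267861] [-2.481, -0.767, 0.211] 487.32644032311276 1Traceback (most recent call last):
  File "<stdin>", line 7, in <module>
  File "h.py", line 11, in world
    W=P@np.array(p["rotation"]).T+np.array(p["origin"])
      ~~~~~~~~~~~~~~~~~~~~~~~~~~~^~~~~~~~~~~~~~~~~~~~~~
ValueError: operands could not be broadcast together with shapes (480,640) (3,)
```

```bash
sed -i 's/np.array(p\["rotation"\]).T/cv2.Rodrigues(np.array(p["rotation"],float))[0].T/' h.py
python3 - <<'E'
from h import *
for n in ["scene","top","wrist"]:
    p=optics.capture(n); save(p,n+"0"); print(n,p["origin"],np.round(p["rotation"],3).tolist(),p["fx"],p["shot"])
    np.savez(n+"0.npz",**{k:v for k,v in p.items()})
    if n=="top" or n=="scene":
        W=world(p)
        for t in ["case_a","turntable","block","tamper","jack","parallel_l"]:
            for r in optics.regions_of(t,p):
                m=r["region"]; q=W[m]; q=q[~np.isnan(q[:,0])]
                print(n,t,round(r["confidence"],2),np.round(r["point"]).tolist(),m.sum(),np.round(np.median(q,0),3),np.round(np.percentile(q,98,axis=0),3) if len(q) else '')
E
```

```text
scene [ 0.78754698 -0.43029493  0.89267861] [-2.481, -0.767, 0.211] 487.32644032311276 2
scene case_a 0.97 [200.0, 430.0] 1409 [0.628 0.256 0.039] [0.678 0.301 0.046]
scene case_a 0.65 [406.0, 277.0] 2131 [ 0.619 -0.294  0.04 ] [ 0.666 -0.264  0.047]
scene case_a 0.62 [160.0, 339.0] 1286 [0.397 0.238 0.038] [0.445 0.288 0.045]
scene case_a 0.16 [252.0, 372.0] 5 [0.6   0.046 0.08 ] [0.601 0.048 0.082]
scene turntable 0.84 [250.0, 339.0] 11010 [0.548 0.004 0.046] [0.649 0.147 0.132]
scene block 0.78 [229.0, 339.0] 1822 [0.534 0.026 0.13 ] [0.583 0.075 0.137]
scene tamper 0.97 [130.0, 426.0] 808 [0.539 0.404 0.073] [0.554 0.434 0.118]
scene tamper 0.67 [126.0, 396.0] 396 [0.46  0.397 0.048] [0.471 0.421 0.084]
scene tamper 0.55 [251.0, 340.0] 10892 [0.549 0.003 0.046] [0.649 0.145 0.132]
scene jack 0.81 [320.0, 205.0] 383 [ 0.401 -0.242  0.017] [ 0.413 -0.221  0.045]
scene parallel_l 0.63 [249.0, 371.0] 35 [0.599 0.046 0.079] [0.604 0.052 0.083]
top [ 0.36932186 -0.00280972  1.33113125] [-2.144, 2.186, -0.136] 600.3575023544006 3
top case_a 0.92 [198.0, 185.0] 1309 [0.618 0.262 0.041] [0.669 0.303 0.048]
top case_a 0.7 [200.0, 439.0] 1379 [ 0.611 -0.288  0.04 ] [ 0.661 -0.262  0.048]
top case_a 0.57 [303.0, 196.0] 1480 [0.389 0.243 0.04 ] [0.439 0.287 0.049]
top turntable 0.82 [236.0, 293.0] 11089 [0.522 0.03  0.048] [0.643 0.146 0.134]
top block 0.72 [232.0, 293.0] 1495 [0.526 0.03  0.131] [0.577 0.071 0.139]
top tamper 0.69 [275.0, 117.0] 340 [0.452 0.398 0.068] [0.469 0.419 0.086]
top tamper 0.63 [233.0, 113.0] 694 [0.529 0.407 0.1  ] [0.55  0.434 0.121]
top tamper 0.6 [302.0, 199.0] 1425 [0.389 0.243 0.041] [0.438 0.289 0.049]
top jack 0.63 [296.0, 419.0] 262 [ 0.392 -0.237  0.015] [ 0.411 -0.222  0.048]
wrist [ 0.27957488 -0.45201669  0.37446978] [2.407, -1.578, -0.241] 382.9122363968117 4
```

View pics/scene0.png

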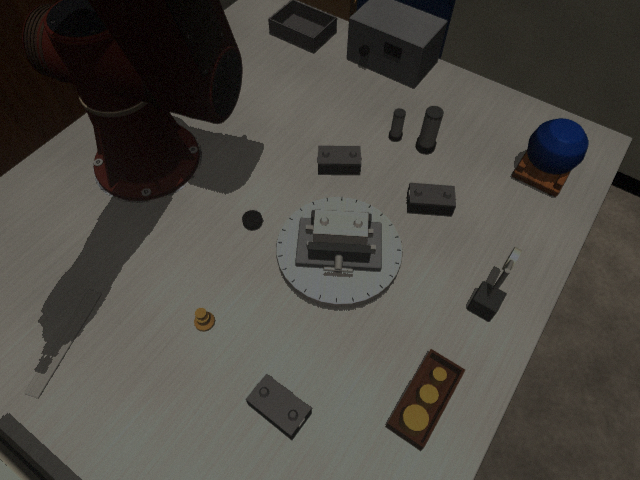

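View pics/top0.png

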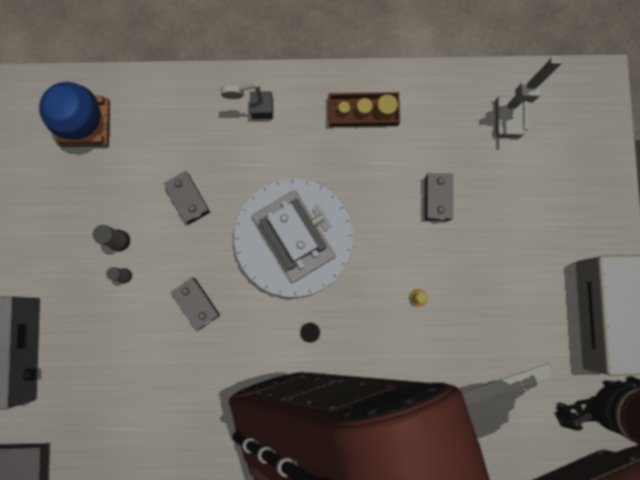

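View pics/wrist0.png

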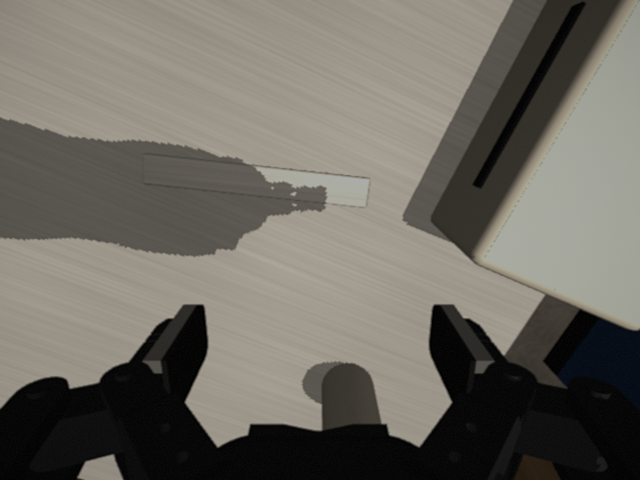

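Run:
```python
from h import *
for n,b in [("scene",(90,165,370,460)),("top",(210,295,80,145))]:
    p=dict(np.load(n+"0.npz")); W=world(p)
    save(p,n+"_t",b,6)
    r0,r1,c0,c1=b; q=W[r0:r1,c0:c1].reshape(-1,3)
    for nm,cx,cy in [("small",.455,.40),("big",.535,.405)]:
        k=q[(abs(q[:,0]-cx)<.035)&(abs(q[:,1]-cy)<.045)&(q[:,2]>.006)]
        for a in np.arange(.0,.13,.01):
            s=k[(k[:,2]>=a)&(k[:,2]<a+.01)]
            if len(s)>4: print(n,nm,round(a,3),len(s),np.round(np.r_[s.min(0),s.max(0)],3))
p=dict(np.load("wrist0.npz")); W=world(p)
q=W[360:425,300:380].reshape(-1,3); q=q[q[:,2]>.01]
print(np.round(np.nanmin(q,0),3),np.round(np.nanmax(q,0),3),np.nanmedian(q,0))
for rr in (370,380,400,420): print(np.round(W[rr,[325,350,370]],3).tolist())
```

```text
scene small 0.0 20 [0.444 0.389 0.006 0.473 0.427 0.01 ]
scene small 0.01 50 [0.44  0.388 0.01  0.474 0.417 0.02 ]
scene small 0.02 34 [0.447 0.391 0.02  0.471 0.41  0.028]
scene small 0.03 37 [0.443 0.391 0.03  0.471 0.411 0.04 ]
scene small 0.04 33 [0.445 0.392 0.04  0.471 0.406 0.05 ]
scene small 0.05 38 [0.444 0.39  0.05  0.471 0.409 0.06 ]
scene small 0.06 39 [0.445 0.392 0.06  0.471 0.411 0.07 ]
scene small 0.07 43 [0.444 0.392 0.07  0.471 0.421 0.08 ]
scene small 0.08 71 [0.443 0.392 0.08  0.47  0.421 0.086]
scene big 0.0 25 [0.514 0.394 0.006 0.558 0.42  0.01 ]
scene big 0.01 82 [0.513 0.395 0.01  0.559 0.43  0.02 ]
scene big 0.02 65 [0.512 0.391 0.02  0.558 0.432 0.03 ]
scene big 0.03 48 [0.517 0.399 0.03  0.554 0.422 0.04 ]
scene big 0.04 54 [0.516 0.399 0.04  0.554 0.427 0.05 ]
scene big 0.05 51 [0.517 0.398 0.05  0.554 0.422 0.06 ]
scene big 0.06 55 [0.518 0.398 0.06  0.555 0.421 0.07 ]
scene big 0.07 55 [0.517 0.395 0.07  0.554 0.424 0.08 ]
scene big 0.08 58 [0.516 0.396 0.08  0.554 0.419 0.09 ]
scene big 0.09 57 [0.517 0.397 0.09  0.554 0.423 0.1  ]
scene big 0.1 60 [0.
[... 970 characters left out ...]
 ]
top big 0.07 25 [0.512 0.396 0.07  0.547 0.419 0.079]
top big 0.08 32 [0.512 0.397 0.08  0.547 0.42  0.09 ]
top big 0.09 33 [0.513 0.398 0.091 0.548 0.418 0.1  ]
top big 0.1 33 [0.512 0.398 0.1   0.547 0.424 0.11 ]
top big 0.11 275 [0.513 0.398 0.11  0.552 0.437 0.12 ]
top big 0.12 40 [0.513 0.397 0.12  0.549 0.435 0.124]
[ 0.011 -0.625  0.01 ] [ 0.225 -0.485  0.306] [ 0.04583838 -0.58587348  0.05464215]
[[0.026, -0.571, -0.001], [0.049, -0.591, 0.017], [0.048, -0.618, 0.001]]
[[0.025, -0.571, 0.015], [0.048, -0.59, 0.033], [0.046, -0.617, 0.016]]
[[0.023, -0.571, 0.045], [0.047, -0.588, 0.063], [0.049, -0.61, 0.054]]
[[0.023, -0.571, 0.072], [0.047, -0.585, 0.089], [0.05, -0.605, 0.084]]
```

View pics/scene_t.png

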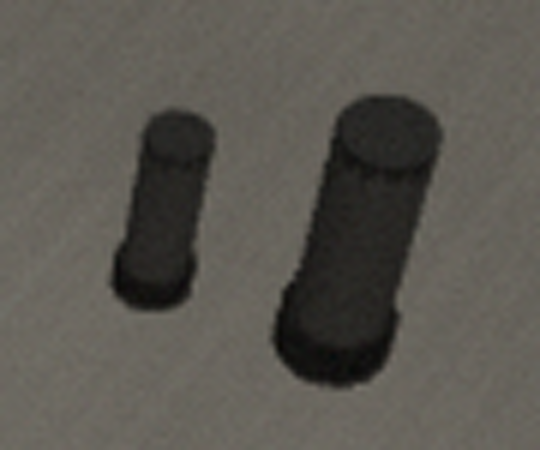

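View pics/top_t.png

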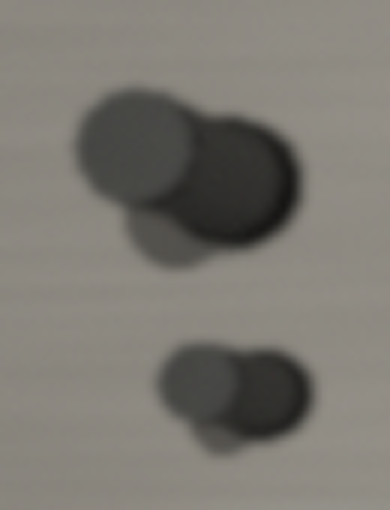

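```bash
cat >> h.py <<'E'
def rect(W,c,zlo,zhi,rad=.08,mask=None):
    m=(W[...,2]>zlo)&(W[...,2]<zhi)&(np.hypot(W[...,0]-c[0],W[...,1]-c[1])<rad)
    if mask is not None: m&=mask
    m=cv2.morphologyEx(m.astype(np.uint8),cv2.MORPH_OPEN,np.ones((3,3)))
    n,l,st,_=cv2.connectedComponentsWithStats(m)
    i=1+np.argmax(st[1:,4]); q=W[l==i]
    (cx,cy),(w,h),a=cv2.minAreaRect(q[:,:2].astype(np.float32))
    if w<h: a+=90; w,h=h,w
    a=(a+90)%180-90
    return np.round([cx,cy,np.median(q[:,2])],4),np.round([w,h],4),round(a,1),len(q)
E
python3 - <<'E'
from h import *
for n in ("scene","top"):
    p=dict(np.load(n+"0.npz")); W=world(p)
    for nm,c in [("L1",(.62,.258)),("L2",(.393,.24)),("R",(.615,-.29))]: print(n,nm,rect(W,c,.036,.044))
    print(n,"block",rect(W,(.53,.03),.124,.1345))
    print(n,"tab",rect(W,(.53,.03),.035,.055,.16))
    print(n,"vise",rect(W,(.53,.03),.095,.11,.16))
    print(n,"jack",rect(W,(.395,-.238),.01,.06,.06))
E
```

```text
scene L1 (array([0.6251, 0.266 , 0.0399]), array([0.1023, 0.061 ]), 30.9, 864)
scene L2 (array([0.3917, 0.2471, 0.0397]), array([0.1032, 0.0601]), 34.0, 734)
scene R (array([ 0.6156, -0.2902,  0.0399]), array([0.1039, 0.0567]), -2.9, 1811)
scene block (array([0.5308, 0.0315, 0.1303]), array([0.1038, 0.059 ]), 30.4, 1309)
scene tab (array([0.5309, 0.0313, 0.0448]), array([0.2578, 0.2576]), 87.8, 6154)
scene vise (array([0.5486, 0.    , 0.1027]), array([0.119 , 0.0237]), 30.2, 715)
scene jack (array([ 0.3972, -0.2394,  0.0274]), array([0.0295, 0.0253]), 80.4, 230)
top L1 (array([0.6136, 0.2595, 0.0405]), array([0.0795, 0.0548]), 28.9, 402)
top L2 (array([0.3816, 0.2361, 0.0407]), array([0.0823, 0.0555]), -10.3, 447)
top R (array([ 0.6146, -0.2903,  0.0405]), array([0.1085, 0.0433]), 30.7, 422)
top block (array([0.528 , 0.0308, 0.1312]), array([0.1039, 0.0562]), 30.4, 987)
top tab (array([0.5284, 0.0311, 0.0458]), array([0.258 , 0.2573]), 61.7, 6896)
top vise (array([0.5088, 0.0627, 0.1037]), array([0.119 , 0.0186]), 30.4, 485)
top jack (array([ 0.3921, -0.2416,  0.0391]), array([0.0298, 0.0284]), 88.7, 160)
```

>>> apply_moves(
  steps=[
    [0,0,-0.004,-7],
    [0,0,-0.004,-7],
    [0,0,-0.004,-7],
    [0,0,-0.004,-7],
    [0,0,-0.004,-7],
    [0,0,-0.004,-7],
    [0,0,-0.004,-7],
    [0,0,-0.004,-7],
    [0,0,-0.004,-7],
    [0,0,-0.004,-7],
  ],
  grip=0.0854,
)

```text
time_s: 1.63
ee_pos: [0.2092, -0.4815, 0.2715]
ee_rot: [2.146, 2.294, 0.0]
force: [0.5, -0.1, -0.5]
opening: 1.002
```

```bash
cat >> h.py <<'E'
def st():
    s=monitor.read_state(); R=cv2.Rodrigues(np.array(s["ee_rot"],float))[0]
    psi=np.degrees(np.arctan2(R[1,0],R[0,0]))
    print("t",round(s["time_s"],2),"pos",np.round(s["ee_pos"],4),"psi",round(psi,2),"tz",np.round(R[:,2],3),"j",np.round(s["joint_positions"],2),"F",np.round(s["force"],1),"open",round(s["opening"],3))
    return s,psi,R
def to(x,y,z,yaw=None):
    s,psi,R=st()
    d=R.T@(np.array([x,y,z])-s["ee_pos"])
    print("tool shift",np.round(d,4), "turn", None if yaw is None else round(-((yaw-psi+180)%360-180),2), "dist",round(np.linalg.norm(d),3))
E
python3 -c "
from h import *
to(.455,.405,.26,180)"
```

```text
t 1.63 pos [ 0.2092 -0.4815  0.2715] psi 93.83 tz [ 0.  0. -1.] j [-1.3   0.27 -0.07  1.23  0.    0.2 ] F [ 0.5 -0.1 -0.5] open 1.002
tool shift [0.8681 0.3044 0.0115] turn -86.17 dist 0.92
```

>>> apply_moves(
  steps=[
    [0.039,0.0135,0,0],
    [0.039,0.0135,0,0],
    [0.039,0.0135,0,0],
    [0.039,0.0135,0,0],
    [0.039,0.0135,0,0],
    [0.039,0.0135,0,0],
    [0.039,0.0135,0,0],
    [0.039,0.0135,0,0],
    [0.039,0.0135,0,0],
    [0.039,0.0135,0,0],
  ],
)

```text
time_s: 2.47
ee_pos: [0.3203, -0.0823, 0.2716]
ee_rot: [2.153, 2.286, 0.001]
force: [0.6, -0.0, -0.3]
opening: 0.997
```

>>> apply_moves(
  steps=[
    [0.039,0.0135,0,0],
    [0.039,0.0135,0,0],
    [0.039,0.0135,0,0],
    [0.039,0.0135,0,0],
    [0.039,0.0135,0,0],
    [0.039,0.0135,0,0],
    [0.039,0.0135,0,0],
    [0.039,0.0135,0,0],
    [0.039,0.0135,0,0],
    [0.039,0.0135,0,0],
  ],
)

```text
time_s: 3.3
ee_pos: [0.4313, 0.3158, 0.2713]
ee_rot: [2.152, 2.288, 0.001]
force: [1.6, -0.4, 0.2]
opening: 0.998
```

>>> apply_moves(
  steps=[
    [0,0,0,-7.1],
    [0,0,0,-7.1],
    [0,0,0,-7.1],
    [0,0,0,-7.1],
    [0,0,0,-7.1],
    [0,0,0,-7.1],
    [0,0,0,-7.1],
    [0,0,0,-7.1],
    [0,0,0,-7.1],
    [0,0,0,-7.1],
  ],
)

```text
time_s: 4.13
ee_pos: [0.4313, 0.3134, 0.2713]
ee_rot: [-0.415, -3.114, -0.0]
force: [0.9, -0.0, -0.1]
opening: 0.999
```

Run:
```python
from h import *
p=optics.capture("wrist"); save(p,"w1"); np.savez("w1.npz",**p); W=world(p)
for t in ["tamper","case_a"]:
    for r in optics.regions_of(t,p): print(t,r["confidence"],r["point"],np.round(np.nanmedian(W[r["region"]],0),3))
to(.455,.405,.26,180)
p=optics.capture("scene"); save(p,"s1")
p=optics.capture("top"); save(p,"t1")
for t in ["case_a"]:
    for r in optics.regions_of(t,p): print(t,r["confidence"],r["point"])
```

```text
tamper 0.95 [270.0, 447.5] [0.52  0.414 0.098]
case_a 0.9 [356.7, 321.6] [0.613 0.268 0.04 ]
case_a 0.72 [170.7, 237.7] [0.386 0.247 0.04 ]
t 4.28 pos [0.4313 0.3134 0.2713] psi 164.3 tz [-0. -0. -1.] j [ 0.49  0.29 -0.05  1.23 -0.    0.77] F [-0.5 -0.2 -0.8] open 1.001
tool shift [0.002  0.0946 0.0113] turn -15.7 dist 0.095
case_a 0.92 [195.8, 437.0]
case_a 0.89 [302.8, 199.5]
case_a 0.87 [198.6, 185.7]
```

View pics/w1.png

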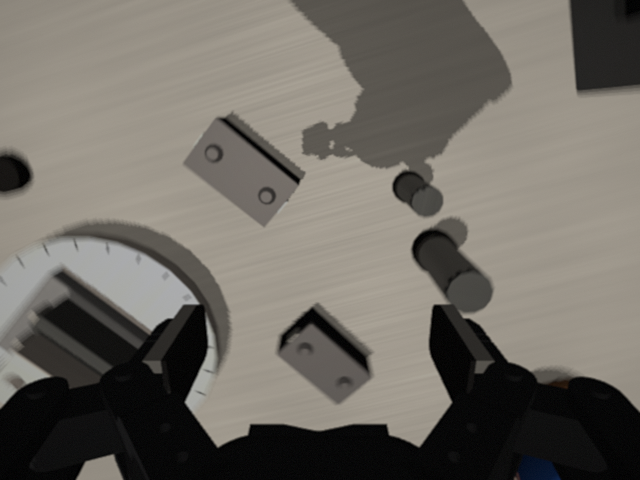

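View pics/s1.png

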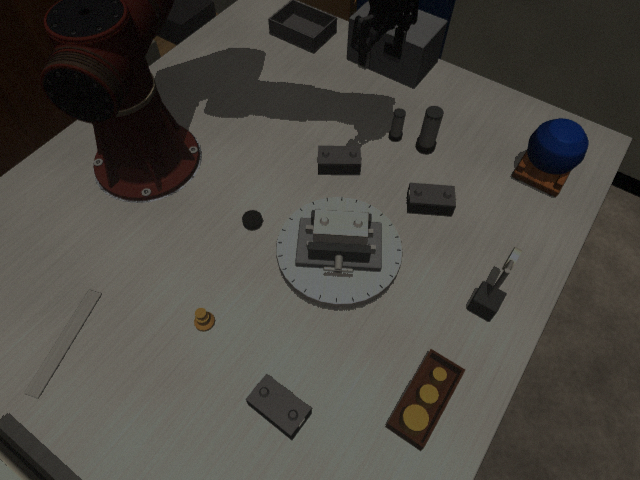

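View pics/t1.png

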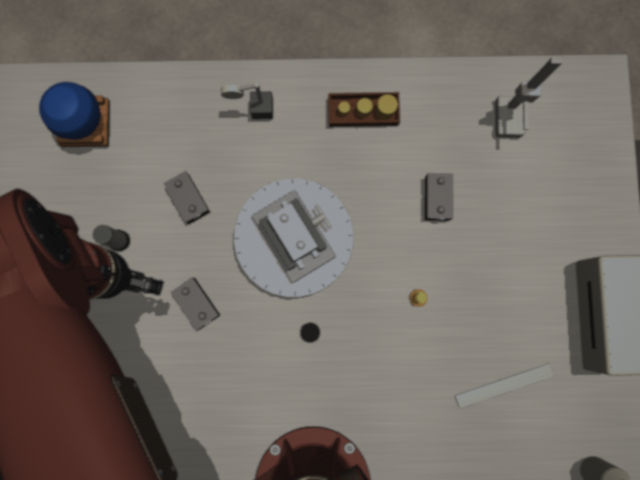

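Run:
```python
from h import *
p=dict(np.load("w1.npz")); W=world(p)
q=W[160:225,385:450].reshape(-1,3)
for lo,hi in [(.02,.07),(.075,.09)]:
    k=q[(q[:,2]>lo)&(q[:,2]<hi)]; print(len(k),np.round(np.r_[k.min(0),k.max(0)],4))
    c,r=cv2.minEnclosingCircle(k[:,:2].astype(np.float32)); print(c,r)
W=world(p)
print(rect(W,(.61,.26),.036,.044),rect(W,(.385,.24),.036,.044))
```

```text
407 [0.4401 0.3918 0.0202 0.4616 0.4164 0.07  ]
(0.4530702531337738, 0.405079185962677) 0.014004014432430267
838 [0.4401 0.3919 0.0752 0.4681 0.4201 0.0851]
(0.45437633991241455, 0.40577611327171326) 0.014414459466934204
(array([0.6229, 0.2655, 0.0407]), array([0.1045, 0.0573]), 29.3, 3622) (array([0.39  , 0.2454, 0.0405]), array([0.1035, 0.0567]), 34.0, 5632)
```

```bash
python3 -c "
from h import *
to(.454,.4055,.15,180)"
```

```text
t 4.43 pos [0.4313 0.3134 0.2713] psi 164.28 tz [ 0. -0. -1.] j [ 0.49  0.29 -0.05  1.23 -0.    0.77] F [ 0.4  0.3 -0. ] open 1.001
tool shift [0.0031 0.0948 0.1213] turn -15.72 dist 0.154
```

>>> apply_moves(
  steps=[
    [0.0005,0.0158,0.02,0],
    [0.0005,0.0158,0.02,0],
    [0.0005,0.0158,0.02,0],
    [0.0005,0.0158,0.02,0],
    [0.0005,0.0158,0.02,0],
    [0.0005,0.0158,0.0212,0],
    [0,0,0,-5.24],
    [0,0,0,-5.24],
    [0,0,0,-5.24],
    [0,0,0,0],
  ],
  grip=0.065,
)

```text
time_s: 5.27
ee_pos: [0.4537, 0.4056, 0.1498]
ee_rot: [0.009, -3.141, 0.0]
force: [0.7, 0.1, -0.3]
opening: 0.764
```

Run:
```python
from h import *
to(.454,.4055,.036,180)
p=optics.capture("wrist"); save(p,"w2")
```

```text
t 5.27 pos [0.4537 0.4056 0.1498] psi -179.69 tz [-0. -0. -1.] j [ 0.61  0.5  -0.05  1.02  0.    0.6 ] F [ 0.7  0.1 -0.3] open 0.764
tool shift [-3.000e-04 -1.000e-04  1.138e-01] turn 0.31 dist 0.114
```

View pics/w2.png

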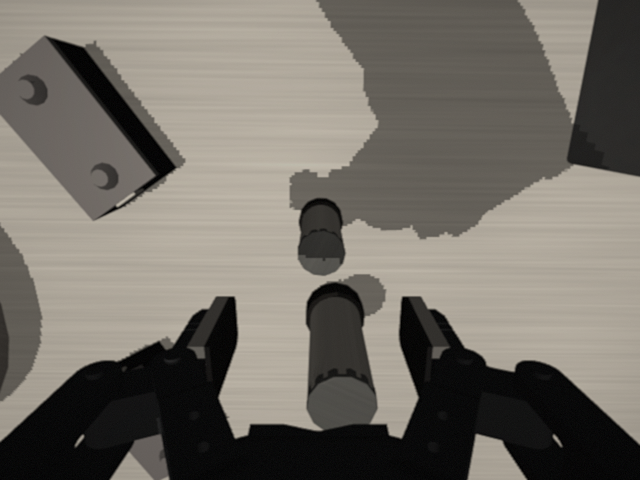

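```bash
cat >> h.py <<'E'
def proj(p,X):
    R=cv2.Rodrigues(np.array(p["rotation"],float))[0]; c=R.T@(np.array(X)-p["origin"])
    return np.round([p["cy"]+p["fy"]*c[1]/c[2],p["cx"]+p["fx"]*c[0]/c[2]],1)
E
python3 - <<'E'
from h import *
p=optics.capture("wrist"); W=world(p)
print(p["origin"],proj(p,(.454,.4055,.084)),proj(p,(.4537,.4056,.15)))
q=W[195:275,295:350].reshape(-1,3); k=q[(q[:,2]>.075)&(q[:,2]<.09)]
print(cv2.minEnclosingCircle(k[:,:2].astype(np.float32)), k[:,2].max())
E
```

```text
[0.37757168 0.40463201 0.29314186] [253.2 319.4] [307.  320.2]
((0.45413437485694885, 0.40620240569114685), 0.01432044431567192) 0.08453588211741403
```

>>> apply_moves(
  steps=[
    [0,0,0.016,0],
    [0,0,0.016,0],
    [0,0,0.016,0],
    [0,0,0.016,0],
    [0,0,0.016,0],
    [0,0,0.016,0],
    [0,0,0.012,0],
    [0,0,0.006,0],
    [0,0,0,0],
    [0,0,0,0],
  ],
)

```text
time_s: 6.2
ee_pos: [0.454, 0.4056, 0.0364]
ee_rot: [-0.003, 3.142, 0.0]
force: [0.0, -0.5, 0.2]
opening: 0.761
```

>>> apply_moves(
  steps=[
    [0,0,0,0],
    [0,0,0,0],
    [0,0,0,0],
    [0,0,0,0],
    [0,0,0,0],
    [0,0,0,0],
    [0,0,0,0],
    [0,0,0,0],
    [0,0,0,0],
    [0,0,0,0],
  ],
  grip=0.02,
  newtons=80,
)

```text
time_s: 7.03
ee_pos: [0.4543, 0.4061, 0.037]
ee_rot: [-0.005, 3.14, 0.002]
force: [-1.5, -0.0, 6.5]
opening: 0.307
```

```bash
python3 -c "
from h import *
to(.5295,.031,.21,180)"
```

```text
t 7.03 pos [0.4543 0.4061 0.037 ] psi -179.8 tz [ 0.001  0.001 -1.   ] j [ 0.61  0.61 -0.19  0.77  0.    0.61] F [-1.5 -0.   6.5] open 0.307
tool shift [-0.0741 -0.3752 -0.1732] turn 0.2 dist 0.42
```

>>> apply_moves(
  steps=[
    [0,0,-0.01,0],
    [0,0,-0.015,0],
    [0,0,-0.02,0],
    [0,0,-0.02,0],
    [0,0,-0.02,0],
    [0,0,-0.02,0],
    [0,0,-0.02,0],
    [0,0,-0.02,0],
    [0,0,-0.02,0],
    [0,0,-0.008,0],
  ],
)

```text
time_s: 7.87
ee_pos: [0.4544, 0.4059, 0.2121]
ee_rot: [-0.005, 3.139, 0.002]
force: [0.7, 1.3, -2.7]
opening: 0.312
```

>>> apply_moves(
  steps=[
    [-0.0074,-0.0375,0,0],
    [-0.0074,-0.0375,0,0],
    [-0.0074,-0.0375,0,0],
    [-0.0074,-0.0375,0,0],
    [-0.0074,-0.0375,0,0],
    [-0.0074,-0.0375,0,0],
    [-0.0074,-0.0375,0,0],
    [-0.0074,-0.0375,0,0],
    [-0.0074,-0.0375,0,0],
    [-0.0074,-0.0375,0,0],
  ],
)

```text
time_s: 8.7
ee_pos: [0.5286, 0.029, 0.2088]
ee_rot: [0.005, -3.141, -0.0]
force: [1.4, 0.7, -3.2]
opening: 0.308
```

Run:
```python
from h import *
to(.5295,.031,.21,180)
p=optics.capture("wrist"); save(p,"w3"); W=world(p); print(proj(p,(.5295,.031,.131)))
print("block",rect(W,(.53,.03),.124,.1345))
print("vise",rect(W,(.53,.03),.095,.11,.16))
print("tab",rect(W,(.53,.03),.035,.055,.16))
p=optics.capture("scene"); save(p,"s3",(150,330,230,450),3)
```

```text
t 8.7 pos [0.5286 0.029  0.2088] psi -179.8 tz [-0.001  0.    -1.   ] j [-0.08  0.31 -0.18  1.08 -0.   -0.09] F [ 1.4  0.7 -3.2] open 0.308
tool shift [-0.0009  0.002  -0.0012] turn 0.2 dist 0.003
[247.7 322.8]
block (array([0.529 , 0.0307, 0.1311]), array([0.1037, 0.0562]), 30.4, 9670)
vise (array([0.5101, 0.0628, 0.1035]), array([0.1194, 0.0186]), 30.4, 4716)
tab (array([0.5178, 0.0312, 0.0455]), array([0.2576, 0.2357]), 88.9, 38534)
```

View pics/w3.png

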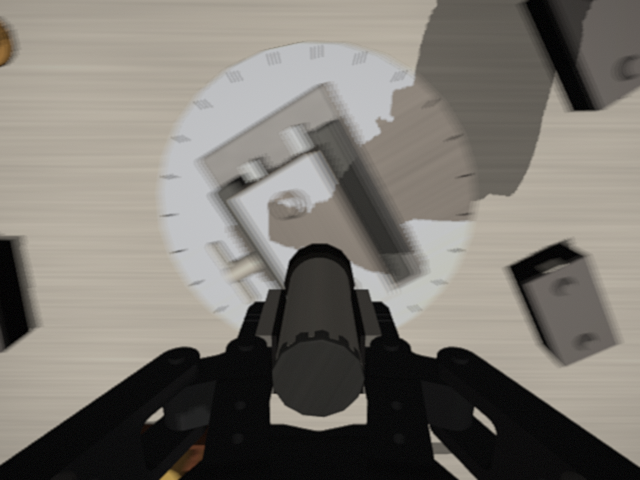

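View pics/s3.png

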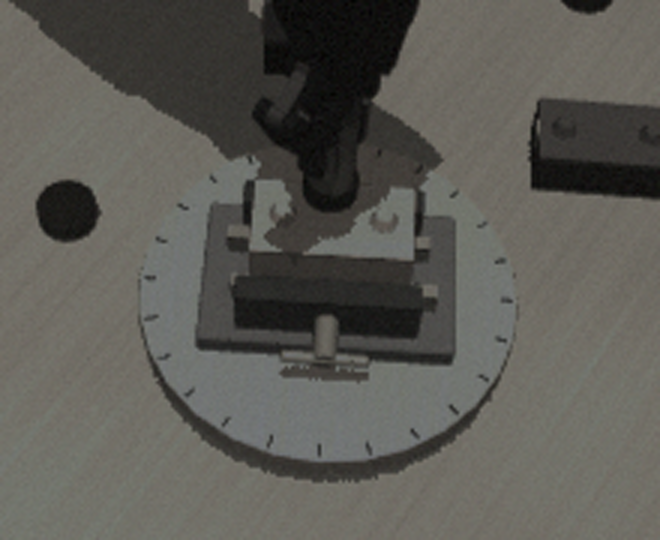

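>>> apply_moves(
  steps=[
    [-0.0004,0.0017,0.004,0],
    [0,0,0.005,0],
    [0,0,0.006,0],
    [0,0,0.006,0],
    [0,0,0.006,0],
    [0,0,0.005,0],
    [0,0,0.003,0],
    [0,0,0,0],
    [0,0,0,0],
    [0,0,0,0],
  ],
)

```text
time_s: 9.63
ee_pos: [0.5297, 0.0326, 0.1744]
ee_rot: [-0.006, 3.141, -0.0]
force: [-0.0, -0.4, -2.9]
opening: 0.311
```

Run:
```python
from h import *
to(.529,.0307,.1675)
p=optics.capture("wrist"); save(p,"w4",(150,480,120,520),1.5)
```

```text
t 9.63 pos [0.5297 0.0326 0.1744] psi -179.8 tz [ 0. -0. -1.] j [-0.08  0.34 -0.24  0.99  0.   -0.08] F [-0.  -0.4 -2.9] open 0.311
tool shift [ 0.0007 -0.0018  0.0069] turn None dist 0.007
```

View pics/w4.png

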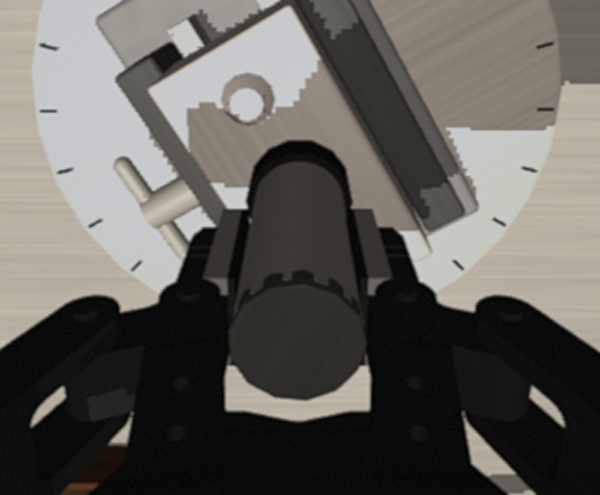

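>>> apply_moves(
  steps=[
    [0.0005,-0.0016,0.001,0],
    [0,0,0.001,0],
    [0,0,0.001,0],
    [0,0,0.001,0],
    [0,0,0.001,0],
    [0,0,0.001,0],
    [0,0,0.001,0],
    [0,0,0.001,0],
    [0,0,0.001,0],
    [0,0,0,0],
  ],
)

```text
time_s: 10.52
ee_pos: [0.5291, 0.0309, 0.1657]
ee_rot: [-0.006, 3.141, -0.0]
force: [-2.2, 0.5, 4.2]
opening: 0.308
```

>>> apply_moves(
  steps=[
    [0,0,0.0005,0],
    [0,0,0.0005,0],
    [0,0,0.0005,0],
    [0,0,0.0005,0],
    [0,0,0.0005,0],
    [0,0,0.0005,0],
    [0,0,0.0005,0],
    [0,0,0.0005,0],
    [0,0,0,0],
    [0,0,0,0],
  ],
)

```text
time_s: 11.35
ee_pos: [0.5292, 0.031, 0.162]
ee_rot: [-0.006, 3.141, -0.0]
force: [-3.1, 1.1, 8.1]
opening: 0.315
```

>>> apply_moves(
  steps=[
    [0,0,0.0005,0],
    [0,0,0.0005,0],
    [0,0,0.0005,0],
    [0,0,0.0005,0],
    [0,0,0.0005,0],
    [0,0,0,0],
    [0,0,0,0],
    [0,0,0,0],
    [0,0,0,0],
    [0,0,0,0],
  ],
)

```text
time_s: 12.18
ee_pos: [0.5295, 0.031, 0.1618]
ee_rot: [-0.006, 3.139, -0.001]
force: [-11.5, 0.8, 32.8]
opening: 0.308
```

>>> apply_moves(
  steps=[
    [0,0,-0.0005,0],
    [0,0,-0.0005,0],
    [0,0,-0.0005,0],
    [0,0,0,0],
    [0,0,0,0],
    [0,0,0,0],
    [0,0,0,0],
    [0,0,0,0],
    [0,0,0,0],
    [0,0,0,0],
  ],
)

```text
time_s: 13.02
ee_pos: [0.5293, 0.031, 0.1619]
ee_rot: [-0.006, 3.14, -0.0]
force: [-7.2, 0.5, 17.8]
opening: 0.308
```

Run:
```python
from h import *
st()
p=optics.capture("wrist"); W=world(p); save(p,"w5")
print("block",rect(W,(.53,.03),.115,.1345))
print("vise",rect(W,(.53,.03),.095,.11,.16))
p=optics.capture("scene"); W=world(p)
print("block",rect(W,(.53,.03),.115,.1345)); print("tab",rect(W,(.53,.03),.035,.055,.16))
print("vise",rect(W,(.53,.03),.095,.11,.16))
```

```text
t 13.02 pos [0.5293 0.031  0.1619] psi -179.79 tz [ 0.002 -0.    -1.   ] j [-0.08  0.35 -0.26  0.96 -0.   -0.08] F [-7.2  0.5 17.8] open 0.308
block (array([0.5291, 0.031 , 0.1256]), array([0.1041, 0.0559]), 30.4, 12420)
vise (array([0.5106, 0.0625, 0.1035]), array([0.1201, 0.0196]), 30.4, 6895)
block (array([0.5306, 0.0312, 0.1249]), array([0.1036, 0.0586]), 30.4, 1143)
tab (array([0.5332, 0.0282, 0.0448]), array([0.2579, 0.2505]), 38.3, 5701)
vise (array([5.486e-01, 3.000e-04, 1.026e-01]), array([0.1196, 0.0227]), 30.1, 732)
```

>>> apply_moves(
  steps=[
    [0,0,-0.002,0],
    [0,0,-0.005,0],
    [0,0,-0.008,0],
    [0,0,-0.01,0],
    [0,0,-0.01,0],
    [0,0,-0.01,0],
    [0,0.01,-0.005,0],
    [0,0.02,0,0],
    [0,0.03,0,0],
    [0,0.035,0,0],
  ],
)

```text
time_s: 13.95
ee_pos: [0.5289, 0.1265, 0.2108]
ee_rot: [-0.002, 3.141, -0.0]
force: [0.5, -0.4, -3.6]
opening: 0.306
```

```bash
python3 -c "
from h import *
to(.454,.4055,.1,180)"
```

```text
t 13.95 pos [0.5289 0.1265 0.2108] psi -179.93 tz [ 0.001 -0.    -1.   ] j [ 0.1   0.34 -0.14  1.09 -0.    0.1 ] F [ 0.5 -0.4 -3.6] open 0.306
tool shift [0.0747 0.2791 0.1107] turn 0.07 dist 0.309
```

>>> apply_moves(
  steps=[
    [0.008,0.03,0,0],
    [0.008,0.03,0,0],
    [0.008,0.03,0,0],
    [0.008,0.03,0,0],
    [0.008,0.03,0,0],
    [0.008,0.03,0,0],
    [0.008,0.03,0,0],
    [0.008,0.03,0,0],
    [0.008,0.028,0,0],
    [0.0027,0.01,0,0],
  ],
)

```text
time_s: 14.78
ee_pos: [0.4512, 0.4076, 0.2104]
ee_rot: [0.01, -3.141, -0.003]
force: [-0.5, -0.8, -3.3]
opening: 0.306
```

>>> apply_moves(
  steps=[
    [0,0,0.02,0],
    [0,0,0.025,0],
    [0,0,0.025,0],
    [0,0,0.025,0],
    [0,0,0.025,0],
    [0,0,0.02,0],
    [0,0,0.015,0],
    [0,0,0.008,0],
    [0,0,0,0],
    [0,0,0,0],
  ],
)

```text
time_s: 15.62
ee_pos: [0.4532, 0.4038, 0.0476]
ee_rot: [-0.005, 3.142, 0.0]
force: [-0.4, 0.0, -3.1]
opening: 0.308
```

```bash
python3 -c "
from h import *
to(.454,.4055,.0373,180)"
```

```text
t 15.62 pos [0.4532 0.4038 0.0476] psi -179.8 tz [ 0.  0. -1.] j [ 0.61  0.6  -0.18  0.79 -0.    0.6 ] F [-0.4  0.  -3.1] open 0.308
tool shift [-0.0008  0.0017  0.0103] turn 0.2 dist 0.01
```

>>> apply_moves(
  steps=[
    [0,0,0.003,0],
    [0,0,0.003,0],
    [0,0,0.002,0],
    [0,0,0.001,0],
    [0,0,0.001,0],
    [0,0,0,0],
    [0,0,0,0],
    [0,0,0,0],
    [0,0,0,0],
    [0,0,0,0],
  ],
)

```text
time_s: 16.45
ee_pos: [0.4531, 0.4037, 0.0372]
ee_rot: [-0.005, 3.142, 0.0]
force: [0.4, -0.9, -3.2]
opening: 0.311
```

>>> apply_moves(
  steps=[
    [0,0,0.0005,0],
    [0,0,0.0003,0],
    [0,0,0,0],
    [0,0,0,0],
    [0,0,0,0],
    [0,0,0,0],
    [0,0,0,0],
    [0,0,0,0],
    [0,0,0,0],
    [0,0,0,0],
  ],
)

```text
time_s: 17.28
ee_pos: [0.4531, 0.4037, 0.0371]
ee_rot: [-0.005, 3.141, 0.0]
force: [-2.6, -1.6, 5.0]
opening: 0.307
```

>>> apply_moves(
  steps=[
    [0,0,0,0],
    [0,0,0,0],
    [0,0,0,0],
    [0,0,0,0],
    [0,0,0,0],
    [0,0,0,0],
    [0,0,0,0],
    [0,0,0,0],
    [0,0,0,0],
    [0,0,0,0],
  ],
  grip=0.065,
)

```text
time_s: 18.12
ee_pos: [0.453, 0.4037, 0.0363]
ee_rot: [-0.005, 3.142, 0.0]
force: [-0.9, 0.4, 0.1]
opening: 0.762
```

>>> apply_moves(
  steps=[
    [0,0,-0.01,0],
    [0,0,-0.02,0],
    [0,0,-0.02,0],
    [0,0,-0.02,0],
    [0,0,-0.02,0],
    [0,0,-0.02,0],
    [0,0,-0.02,0],
    [0,0,-0.02,0],
    [0,0,-0.02,0],
    [0,0,-0.02,0],
  ],
)

```text
time_s: 18.95
ee_pos: [0.4529, 0.4036, 0.2283]
ee_rot: [-0.005, 3.141, 0.001]
force: [-0.6, 0.2, -0.1]
opening: 0.763
```

Run:
```python
from h import *
p=optics.capture("wrist"); save(p,"w6"); W=world(p)
for c in [(.62,.26),(.39,.245)]:
    try: print(rect(W,c,.036,.044))
    except Exception as e: print(e)
p=optics.capture("scene"); save(p,"s6"); W=world(p)
for c in [(.62,.26),(.39,.245),(.615,-.29)]:
    try: print(rect(W,c,.036,.044))
    except Exception as e: print(e)
to(.39,.245,.2,34+180)
```

```text
(array([0.5902, 0.2473, 0.0406]), array([0.0594, 0.0295]), -56.0, 1052)
(array([0.3901, 0.2454, 0.0405]), array([0.1039, 0.0575]), 34.0, 8087)
(array([0.6244, 0.2654, 0.0397]), array([0.1009, 0.0605]), 28.9, 871)
(array([0.3918, 0.247 , 0.0396]), array([0.1033, 0.0579]), 33.9, 721)
(array([ 0.6154, -0.2901,  0.0399]), array([0.104 , 0.0566]), -2.5, 1836)
t 19.05 pos [0.4544 0.4047 0.2306] psi -179.8 tz [ 0.005  0.003 -1.   ] j [ 0.61  0.45  0.08  1.19 -0.    0.6 ] F [ 0.1 -0.3  0.5] open 0.764
tool shift [ 0.0651 -0.1595  0.0297] turn -33.8 dist 0.175
```

View pics/w6.png

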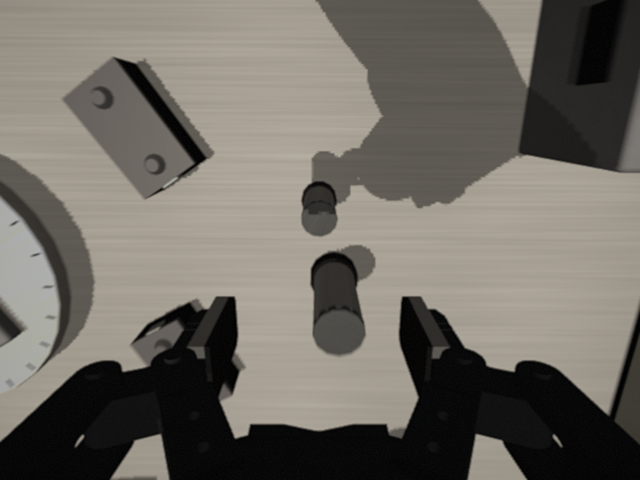

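View pics/s6.png

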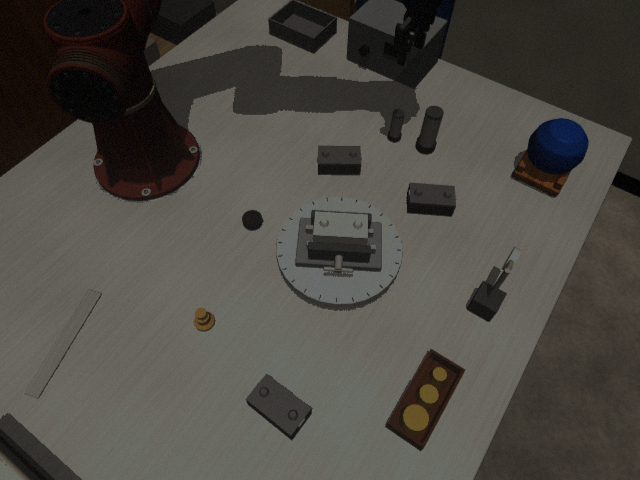

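>>> apply_moves(
  steps=[
    [0.013,-0.0318,0.006,0],
    [0.013,-0.0318,0.006,0],
    [0.013,-0.0318,0.006,0],
    [0.013,-0.0318,0.006,0],
    [0.013,-0.0318,0.006,0],
    [0,0,0.01,-6.76],
    [0,0,0.01,-6.76],
    [0,0,0.01,-6.76],
    [0,0,0.01,-6.76],
    [0,0,0.01,-6.76],
  ],
  grip=0.0854,
)

```text
time_s: 19.88
ee_pos: [0.3883, 0.2442, 0.1459]
ee_rot: [0.927, -3.002, -0.0]
force: [0.2, -0.4, 0.4]
opening: 1.0
```

Run:
```python
from h import *
p=optics.capture("wrist"); save(p,"w7"); W=world(p)
print(rect(W,(.39,.245),.036,.044))
to(.39,.245,.006,34+180)
```

```text
(array([0.3902, 0.2456, 0.0406]), array([0.1037, 0.0563]), 34.2, 10922)
t 19.93 pos [0.3873 0.2438 0.1442] psi -145.19 tz [-0.002 -0.001 -1.   ] j [ 0.4   0.24 -0.47  0.86 -0.   -0.21] F [-0.7 -1.1 -1.8] open 0.994
tool shift [-0.0032 -0.0006  0.1382] turn 0.81 dist 0.138
```

View pics/w7.png

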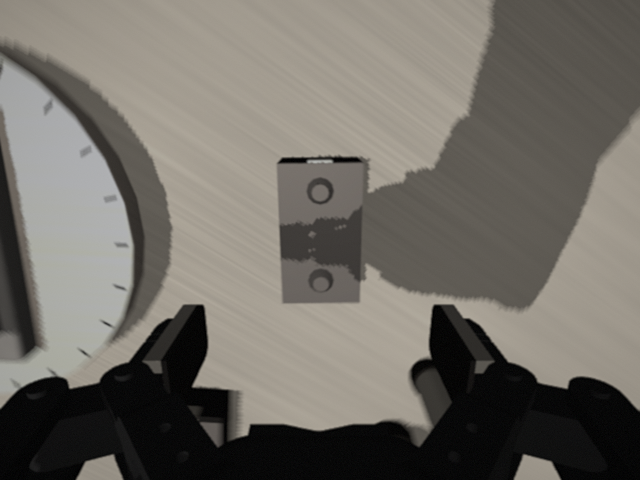

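>>> apply_moves(
  steps=[
    [0,0,0.018,0],
    [0,0,0.018,0],
    [0,0,0.018,0],
    [0,0,0.018,0],
    [0,0,0,0],
    [0,0,0,0],
    [0,0,0,0],
    [0,0,0,0],
    [0,0,0,0],
    [0,0,0,0],
  ],
)

```text
time_s: 20.77
ee_pos: [0.3891, 0.2447, 0.0751]
ee_rot: [-0.918, 3.003, 0.0]
force: [-0.4, -0.4, 0.2]
opening: 1.003
```

Run:
```python
from h import *
to(.3902,.2456,.007,34.1+180)
```

```text
t 20.77 pos [0.3891 0.2447 0.0751] psi -146.01 tz [ 0.001  0.001 -1.   ] j [ 0.4   0.33 -0.56  0.68 -0.   -0.19] F [-0.4 -0.4  0.2] open 1.003
tool shift [-0.0014  0.0002  0.0681] turn -0.11 dist 0.068
```

>>> apply_moves(
  steps=[
    [-0.0014,0,0.01,0],
    [0,0,0.012,0],
    [0,0,0.012,0],
    [0,0,0.012,0],
    [0,0,0.012,0],
    [0,0,0.006,0],
    [0,0,0.003,0],
    [0,0,0.001,0],
    [0,0,0,0],
    [0,0,0,0],
  ],
)

```text
time_s: 21.6
ee_pos: [0.3901, 0.2454, 0.0068]
ee_rot: [-0.918, 3.004, 0.0]
force: [0.0, -0.2, 0.2]
opening: 1.0
```

>>> apply_moves(
  steps=[
    [0,0,0,0],
    [0,0,0,0],
    [0,0,0,0],
    [0,0,0,0],
    [0,0,0,0],
    [0,0,0,0],
    [0,0,0,0],
    [0,0,0,0],
    [0,0,0,0],
    [0,0,0,0],
  ],
  grip=0.045,
  newtons=50,
)

```text
time_s: 22.43
ee_pos: [0.3899, 0.2455, 0.0069]
ee_rot: [-0.918, 3.004, 0.001]
force: [-1.3, -0.4, 7.0]
opening: 0.646
```

Run:
```python
from h import *
to(.3902,.2456,.007,34.1+180)
```

```text
t 22.43 pos [0.3899 0.2455 0.0069] psi -146.0 tz [ 0.001  0.001 -1.   ] j [ 0.4   0.44 -0.63  0.5   0.   -0.19] F [-1.3 -0.4  7. ] open 0.646
tool shift [-0.0003 -0.0001 -0.0001] turn -0.1 dist 0.0
```

>>> apply_moves(
  steps=[
    [0,0,-0.005,0],
    [0,0,-0.012,0],
    [0,0,-0.02,0],
    [0,0,-0.025,0],
    [0,0,-0.025,0],
    [0,0,-0.025,0],
    [0,0,-0.025,0],
    [0,0,-0.025,0],
    [0,0,-0.018,0],
    [0,0,0,3.6],
  ],
)

```text
time_s: 23.27
ee_pos: [0.3912, 0.2458, 0.1899]
ee_rot: [-0.824, 3.027, 0.001]
force: [0.3, 0.7, -4.1]
opening: 0.648
```

Run:
```python
from h import *
to(.529,.0308,.18,30.4+180)
```

```text
t 23.27 pos [0.3912 0.2458 0.1899] psi -149.55 tz [ 0.005  0.002 -1.   ] j [ 0.4   0.2  -0.39  0.98 -0.   -0.13] F [ 0.3  0.7 -4.1] open 0.648
tool shift [-0.0097 -0.2552  0.0101] turn 0.05 dist 0.256
```

>>> apply_moves(
  steps=[
    [-0.001,-0.026,0,0],
    [-0.0012,-0.032,0,0],
    [-0.0012,-0.032,0,0],
    [-0.0012,-0.032,0,0],
    [-0.0012,-0.032,0,0],
    [-0.0012,-0.032,0,0],
    [-0.0012,-0.032,0,0],
    [-0.001,-0.025,0,0],
    [-0.0005,-0.012,0,0],
    [0,0,0,0],
  ],
)

```text
time_s: 24.1
ee_pos: [0.528, 0.0281, 0.186]
ee_rot: [0.819, -3.032, 0.001]
force: [0.4, -0.5, -3.6]
opening: 0.647
```

Run:
```python
from h import *
p=optics.capture("wrist"); save(p,"w8"); 
p=optics.capture("scene"); save(p,"s8",(120,330,230,470),3); W=world(p)
print(rect(W,(.53,.03),.205,.24))
to(.529,.0308,.18,30.4+180)
```

```text
(array([0.5582, 0.047 , 0.2188]), array([0.0609, 0.0368]), -64.9, 595)
t 24.2 pos [0.5263 0.0304 0.186 ] psi -149.64 tz [-0.002  0.001 -1.   ] j [-0.08  0.33 -0.23  1.02  0.   -0.61] F [-0.6  0.6 -3.6] open 0.645
tool shift [-0.0025 -0.001   0.006 ] turn -0.04 dist 0.007
```

View pics/w8.png

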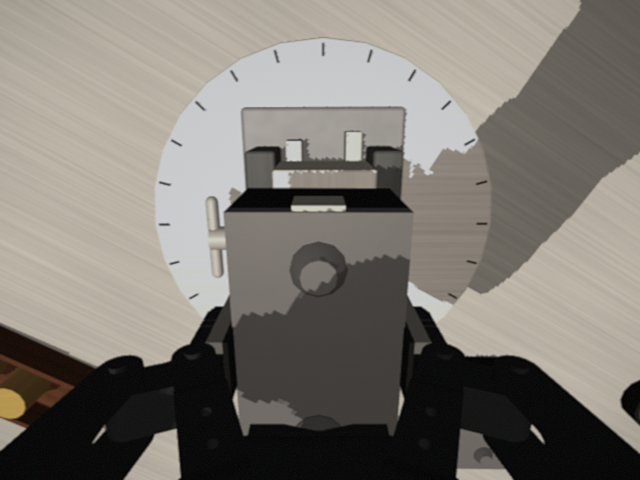

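View pics/s8.png

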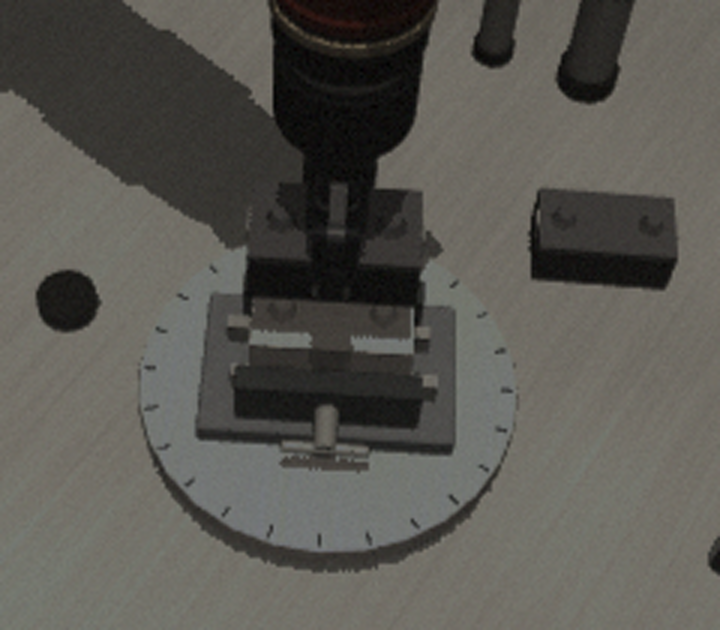

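>>> apply_moves(
  steps=[
    [-0.002,-0.001,0.006,0],
    [0,0,0.007,0],
    [0,0,0.007,0],
    [0,0,0.007,0],
    [0,0,0.006,0],
    [0,0,0,0],
    [0,0,0,0],
    [0,0,0,0],
    [0,0,0,0],
    [0,0,0,0],
  ],
)

```text
time_s: 25.03
ee_pos: [0.5297, 0.0303, 0.1537]
ee_rot: [-0.823, 3.031, -0.0]
force: [1.0, -0.2, -4.3]
opening: 0.648
```

Run:
```python
from h import *
p=optics.capture("wrist"); W=world(p); R=cv2.Rodrigues(np.array(p["rotation"],float))[0]
print(rect(W,(.53,.03),.175,.195))
to(.529,.0308,.132,30.4+180)
```

```text
(array([0.5218, 0.0245, 0.1874]), array([0.0845, 0.0831]), 29.4, 40903)
t 25.08 pos [0.5296 0.0303 0.1536] psi -149.6 tz [ 0.001 -0.    -1.   ] j [-0.08  0.36 -0.27  0.94  0.   -0.61] F [ 0.   0.2 -4.2] open 0.648
tool shift [0.0003 0.0008 0.0216] turn -0.0 dist 0.022
```

Now lower the 21.6 mm, watching the force.

>>> apply_moves(
  steps=[
    [0.0003,0.0007,0.004,0],
    [0,0,0.004,0],
    [0,0,0.003,0],
    [0,0,0.003,0],
    [0,0,0.002,0],
    [0,0,0.002,0],
    [0,0,0.001,0],
    [0,0,0.001,0],
    [0,0,0,0],
    [0,0,0,0],
  ],
)

```text
time_s: 25.92
ee_pos: [0.5288, 0.0308, 0.1334]
ee_rot: [-0.824, 3.032, -0.0]
force: [0.5, -0.3, -3.8]
opening: 0.647
```

>>> apply_moves(
  steps=[
    [0,0,0.0005,0],
    [0,0,0.0005,0],
    [0,0,0.0003,0],
    [0,0,0,0],
    [0,0,0,0],
    [0,0,0,0],
    [0,0,0,0],
    [0,0,0,0],
    [0,0,0,0],
    [0,0,0,0],
  ],
)

```text
time_s: 26.75
ee_pos: [0.5288, 0.0308, 0.132]
ee_rot: [-0.824, 3.032, -0.0]
force: [-0.4, -1.1, -4.9]
opening: 0.65
```

>>> apply_moves(
  steps=[
    [0,0,0.0005,0],
    [0,0,0,0],
    [0,0,0,0],
    [0,0,0,0],
    [0,0,0,0],
    [0,0,0,0],
    [0,0,0,0],
    [0,0,0,0],
    [0,0,0,0],
    [0,0,0,0],
  ],
)

```text
time_s: 27.58
ee_pos: [0.5288, 0.0308, 0.1319]
ee_rot: [-0.824, 3.031, -0.0]
force: [-2.7, 0.1, 6.0]
opening: 0.651
```

>>> apply_moves(
  steps=[
    [0,0,0,0],
    [0,0,0,0],
    [0,0,0,0],
    [0,0,0,0],
    [0,0,0,0],
    [0,0,0,0],
    [0,0,0,0],
    [0,0,0,0],
    [0,0,0,0],
    [0,0,0,0],
  ],
  grip=0.0854,
)

```text
time_s: 28.42
ee_pos: [0.5288, 0.0308, 0.1315]
ee_rot: [-0.824, 3.032, 0.0]
force: [-0.4, -0.2, 0.5]
opening: 0.999
```

>>> apply_moves(
  steps=[
    [0,0,-0.005,0],
    [0,0,-0.01,0],
    [0,0,-0.015,0],
    [0,0,-0.02,0],
    [0,0,-0.02,0],
    [0,0,-0.02,0],
    [0,0,-0.015,0],
    [0,0,-0.01,0],
    [0,0,0,0],
    [0,0,0,0],
  ],
)

```text
time_s: 29.25
ee_pos: [0.529, 0.0308, 0.2468]
ee_rot: [-0.823, 3.031, -0.0]
force: [-0.3, 0.2, -0.3]
opening: 0.999
```

Run:
```python
from h import *
p=optics.capture("wrist"); save(p,"w9"); W=world(p)
print(rect(W,(.529,.03),.16,.169)); print("block",rect(W,(.53,.03),.115,.13)) if 0 else 0
p=optics.capture("scene"); save(p,"s9"); W=world(p)
print(rect(W,(.529,.03),.16,.169))
for c in [(.62,.26),(.615,-.29)]: print(rect(W,c,.036,.044))
to(.6235,.265,.26,29.3+180)
```

```text
(array([0.5297, 0.0298, 0.1656]), array([0.1038, 0.0562]), 30.3, 13183)
(array([0.5304, 0.0314, 0.1648]), array([0.1019, 0.0596]), 30.7, 1300)
(array([0.6254, 0.2672, 0.0398]), array([0.1007, 0.0615]), 30.0, 872)
(array([ 0.6155, -0.2901,  0.0399]), array([0.1041, 0.0567]), -2.4, 1841)
t 29.35 pos [0.5282 0.0308 0.2456] psi -149.6 tz [-0.001  0.    -1.   ] j [-0.08  0.29 -0.11  1.17 -0.   -0.61] F [-0.2  1.  -0.2] open 1.003
tool shift [-0.2007  0.1538 -0.0145] turn 1.1 dist 0.253
```

View pics/s9.png

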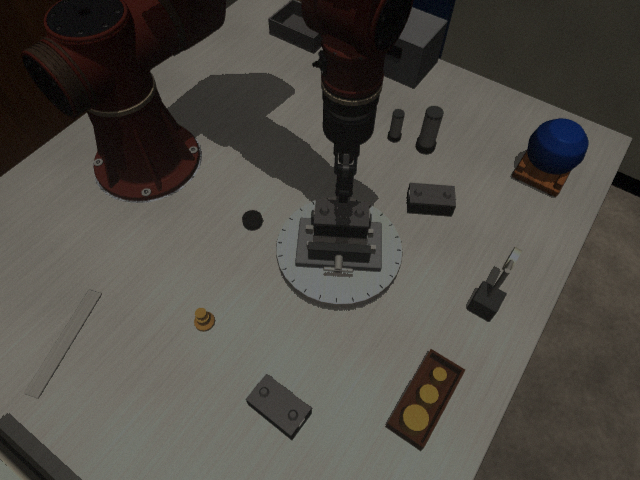

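View pics/w9.png

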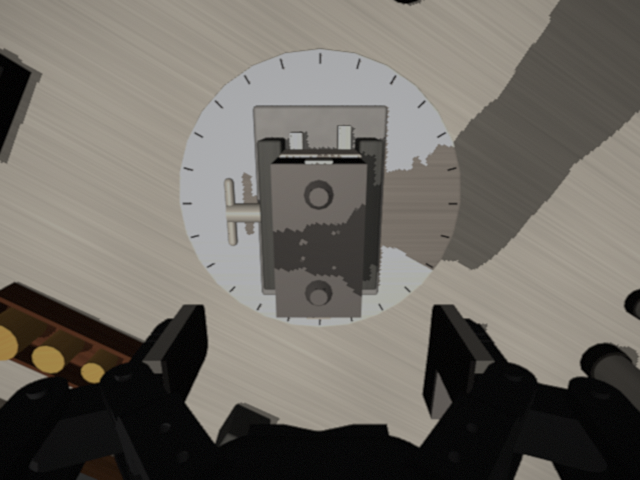

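>>> apply_moves(
  steps=[
    [-0.022,0.017,0,0],
    [-0.025,0.019,0,0],
    [-0.025,0.019,0,0],
    [-0.025,0.019,0,0],
    [-0.025,0.019,0,0],
    [-0.025,0.019,0.01,0],
    [-0.025,0.019,0.02,0],
    [-0.019,0.015,0.02,0],
    [-0.0095,0.0075,0.02,0.5],
    [0,0,0.02,0.5],
  ],
)

```text
time_s: 30.18
ee_pos: [0.6237, 0.2672, 0.1536]
ee_rot: [0.8, -3.036, -0.001]
force: [-0.7, -0.0, -0.2]
opening: 0.998
```

>>> apply_moves(
  steps=[
    [0,0,0,0],
    [0,0,0,0],
    [0,0,0,0],
    [0,0,0,0],
    [0,0,0,0],
    [0,0,0,0],
    [0,0,0,0],
    [0,0,0,0],
    [0,0,0,0],
    [0,0,0,0],
  ],
)

```text
time_s: 31.02
ee_pos: [0.624, 0.2646, 0.1566]
ee_rot: [-0.797, 3.039, -0.0]
force: [0.2, 0.3, 0.2]
opening: 1.002
```

Run:
```python
from h import *
p=optics.capture("wrist"); save(p,"w10"); W=world(p)
c,_,a,_=r=rect(W,(.622,.265),.036,.044); print(r)
to(c[0],c[1],.007,a+180)
```

```text
(array([0.6235, 0.2654, 0.0406]), array([0.104 , 0.0562]), 29.1, 10230)
t 31.07 pos [0.624  0.2646 0.1565] psi -150.6 tz [-0.  0. -1.] j [ 0.29  0.63  0.19  1.13  0.   -0.22] F [ 0.1 -0.8 -0.7] open 1.001
tool shift [1.000e-04 9.000e-04 1.495e-01] turn 0.3 dist 0.15
```

View pics/w10.png

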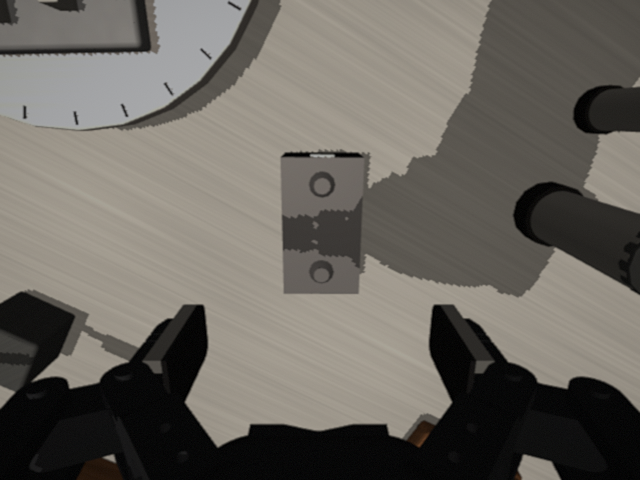

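>>> apply_moves(
  steps=[
    [0,0.0009,0.015,0.3],
    [0,0,0.02,0],
    [0,0,0.02,0],
    [0,0,0.02,0],
    [0,0,0.02,0],
    [0,0,0.02,0],
    [0,0,0.018,0],
    [0,0,0.01,0],
    [0,0,0.005,0],
    [0,0,0.0015,0],
  ],
)

```text
time_s: 31.9
ee_pos: [0.6233, 0.2653, 0.0064]
ee_rot: [0.789, -3.04, 0.0]
force: [-0.1, 0.9, 0.7]
opening: 0.997
```

>>> apply_moves(
  steps=[
    [0,0,0,0],
    [0,0,0,0],
    [0,0,0,0],
    [0,0,0,0],
    [0,0,0,0],
    [0,0,0,0],
    [0,0,0,0],
    [0,0,0,0],
    [0,0,0,0],
    [0,0,0,0],
  ],
  grip=0.045,
  newtons=50,
)

```text
time_s: 32.73
ee_pos: [0.6245, 0.2659, 0.0084]
ee_rot: [-0.789, 3.039, 0.001]
force: [-0.7, 0.1, 6.3]
opening: 0.646
```

Run:
```python
from h import *
to(.6235,.2654,.007,29.1+180)
```

```text
t 32.73 pos [0.6245 0.2659 0.0084] psi -150.89 tz [ 0.002  0.001 -1.   ] j [ 0.29  0.76  0.01  0.82  0.   -0.21] F [-0.7  0.1  6.3] open 0.646
tool shift [0.0011 0.0001 0.0014] turn 0.01 dist 0.002
```

>>> apply_moves(
  steps=[
    [0,0,-0.005,0],
    [0,0,-0.012,0],
    [0,0,-0.02,0],
    [0,0,-0.027,0],
    [0,0,-0.027,0],
    [0,0,-0.027,0],
    [0,0,-0.027,0],
    [0,0,-0.027,0],
    [0,0,-0.025,0],
    [0,0,-0.013,-1.3],
  ],
)

```text
time_s: 33.57
ee_pos: [0.6243, 0.2656, 0.2215]
ee_rot: [-0.822, 3.028, -0.0]
force: [0.7, 0.8, -2.1]
opening: 0.649
```

Run:
```python
from h import *
to(.53,.0313,.218,30.4+180)
```

```text
t 33.57 pos [0.6243 0.2656 0.2215] psi -149.61 tz [ 0.004  0.001 -1.   ] j [ 0.29  0.6   0.3   1.27 -0.   -0.24] F [ 0.7  0.8 -2.1] open 0.649
tool shift [ 0.1999 -0.1544  0.0029] turn -0.01 dist 0.253
```

>>> apply_moves(
  steps=[
    [0.018,-0.014,0,0],
    [0.025,-0.0193,0,0],
    [0.025,-0.0193,0,0],
    [0.025,-0.0193,0,0],
    [0.025,-0.0193,0,0],
    [0.025,-0.0193,0,0],
    [0.025,-0.0193,0,0],
    [0.02,-0.0155,0,0],
    [0.0119,-0.0091,0,0],
    [0,0,0,0],
  ],
)

```text
time_s: 34.4
ee_pos: [0.528, 0.0285, 0.218]
ee_rot: [0.819, -3.032, 0.002]
force: [1.0, -0.7, -3.3]
opening: 0.648
```

>>> apply_moves(
  steps=[
    [0,0,0.005,0],
    [0,0,0.007,0],
    [0,0,0.007,0],
    [0,0,0.005,0],
    [0,0,0,0],
    [0,0,0,0],
    [0,0,0,0],
    [0,0,0,0],
    [0,0,0,0],
    [0,0,0,0],
  ],
)

```text
time_s: 35.23
ee_pos: [0.5294, 0.0311, 0.1932]
ee_rot: [-0.824, 3.031, -0.0]
force: [-0.3, -0.1, -2.7]
opening: 0.648
```

Run:
```python
from h import *
to(.53,.0313,.173,30.4+180)
p=optics.capture("wrist"); save(p,"w11")
```

```text
t 35.23 pos [0.5294 0.0311 0.1932] psi -149.6 tz [ 0. -0. -1.] j [-0.08  0.32 -0.21  1.04 -0.   -0.61] F [-0.3 -0.1 -2.7] open 0.648
tool shift [-0.0006 -0.0001  0.0202] turn -0.0 dist 0.02
```

View pics/w11.png

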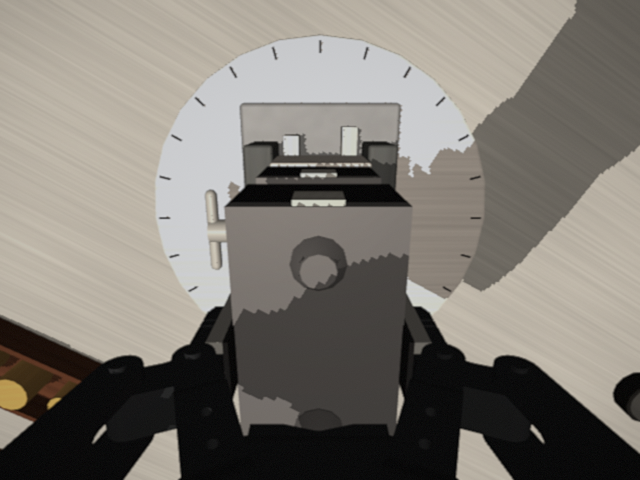

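>>> apply_moves(
  steps=[
    [-0.0005,0,0.004,0],
    [0,0,0.004,0],
    [0,0,0.003,0],
    [0,0,0.003,0],
    [0,0,0.002,0],
    [0,0,0.0015,0],
    [0,0,0.001,0],
    [0,0,0.0005,0],
    [0,0,0,0],
    [0,0,0,0],
  ],
)

```text
time_s: 36.12
ee_pos: [0.5298, 0.0314, 0.1741]
ee_rot: [-0.824, 3.031, -0.0]
force: [0.3, -0.4, -2.8]
opening: 0.646
```

>>> apply_moves(
  steps=[
    [0,0,0.0005,0],
    [0,0,0.0003,0],
    [0,0,0,0],
    [0,0,0,0],
    [0,0,0,0],
    [0,0,0,0],
    [0,0,0,0],
    [0,0,0,0],
    [0,0,0,0],
    [0,0,0,0],
  ],
)

```text
time_s: 36.95
ee_pos: [0.5298, 0.0313, 0.1734]
ee_rot: [-0.824, 3.031, -0.0]
force: [-1.3, -0.3, 3.2]
opening: 0.649
```

Contact at the expected height. Release and check.

>>> apply_moves(
  steps=[
    [0,0,0,0],
    [0,0,0,0],
    [0,0,0,0],
    [0,0,0,0],
    [0,0,0,0],
    [0,0,0,0],
    [0,0,0,0],
    [0,0,0,0],
    [0,0,0,0],
    [0,0,0,0],
  ],
  grip=0.0854,
)

```text
time_s: 37.78
ee_pos: [0.5298, 0.0314, 0.1732]
ee_rot: [-0.824, 3.032, -0.0]
force: [-1.0, 1.0, 0.7]
opening: 0.999
```

>>> apply_moves(
  steps=[
    [0,0,-0.005,0],
    [0,0,-0.01,0],
    [0,0,-0.015,0],
    [0,0,-0.02,0],
    [0,0,-0.02,0],
    [0,0,-0.02,0],
    [0,0,-0.015,0],
    [0,0,-0.005,0],
    [0,0,0,0],
    [0,0,0,0],
  ],
)

```text
time_s: 38.62
ee_pos: [0.5297, 0.0314, 0.2831]
ee_rot: [-0.824, 3.032, 0.0]
force: [0.3, 1.3, -0.4]
opening: 0.999
```

Run:
```python
from h import *
p=optics.capture("wrist"); save(p,"w12"); W=world(p)
print(rect(W,(.529,.03),.198,.21))
p=optics.capture("scene"); save(p,"s12"); W=world(p)
print(rect(W,(.529,.03),.198,.21))
for c in [(.615,-.29)]: print(rect(W,c,.036,.044))
to(.6145,-.29,.26,-2.5+180)
```

```text
(array([0.5298, 0.0298, 0.2056]), array([0.1044, 0.0562]), 30.4, 13734)
(array([0.5305, 0.0304, 0.2048]), array([0.1029, 0.0592]), 30.9, 1446)
(array([ 0.6153, -0.2902,  0.04  ]), array([0.1042, 0.0565]), -2.8, 1842)
t 38.72 pos [0.5292 0.0314 0.2822] psi -149.6 tz [-0.002  0.    -1.   ] j [-0.08  0.28 -0.03  1.26 -0.   -0.61] F [-1.  -0.3  0.4] open 1.003
tool shift [ 0.089  -0.3204  0.0221] turn 32.9 dist 0.333
```

View pics/s12.png

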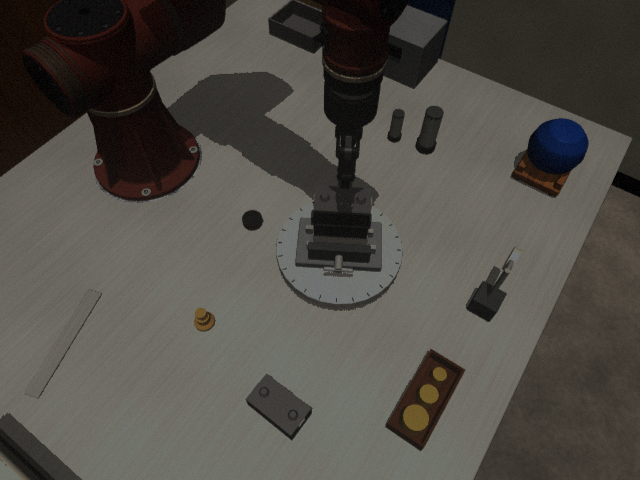

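>>> apply_moves(
  steps=[
    [0.007,-0.024,0,0],
    [0.01,-0.036,0,0],
    [0.01,-0.036,0,0],
    [0.01,-0.036,0,0],
    [0.01,-0.036,0,0],
    [0.01,-0.036,0,0],
    [0.01,-0.036,0,0],
    [0.01,-0.036,0,0],
    [0.008,-0.029,0,0],
    [0.004,-0.0154,0,0],
  ],
)

```text
time_s: 39.55
ee_pos: [0.6148, -0.2936, 0.2811]
ee_rot: [0.819, -3.031, -0.002]
force: [1.3, 0.2, -0.2]
opening: 0.997
```

>>> apply_moves(
  steps=[
    [0,0,0.02,5.5],
    [0,0,0.02,5.5],
    [0,0,0.02,5.5],
    [0,0,0.02,5.5],
    [0,0,0.02,5.5],
    [0,0,0.02,5.4],
    [0,0,0,0],
    [0,0,0,0],
    [0,0,0,0],
    [0,0,0,0],
  ],
)

```text
time_s: 40.38
ee_pos: [0.6158, -0.2904, 0.1646]
ee_rot: [0.065, 3.139, -0.001]
force: [-0.3, -1.4, 0.4]
opening: 1.001
```

Run:
```python
from h import *
p=optics.capture("wrist"); save(p,"w13"); W=world(p)
c,_,a,_=r=rect(W,(.615,-.29),.036,.044); print(r)
to(c[0],c[1],.007,a+180)
```

```text
(array([ 0.615 , -0.2917,  0.0406]), array([0.1036, 0.0562]), -2.5, 9744)
t 40.43 pos [ 0.6158 -0.2904  0.1646] psi 177.6 tz [ 0.002 -0.001 -1.   ] j [-0.55  0.63  0.21  1.15 -0.   -0.51] F [ 0.8 -0.6  0.1] open 1.002
tool shift [ 0.001  -0.0012  0.1576] turn 0.1 dist 0.158
```

View pics/w13.png

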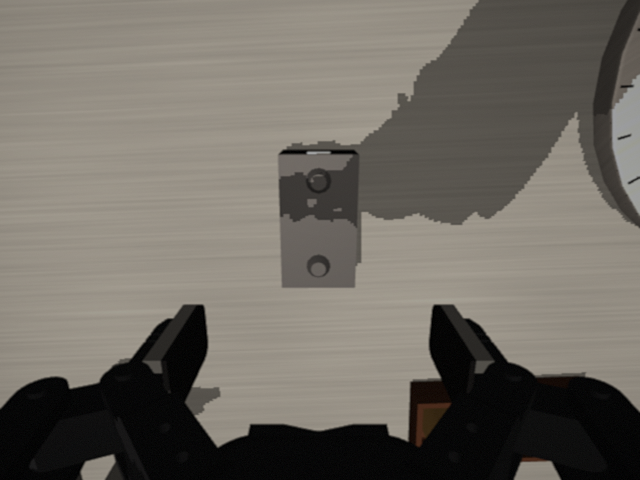

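>>> apply_moves(
  steps=[
    [0.001,-0.0012,0.016,0],
    [0,0,0.021,0],
    [0,0,0.021,0],
    [0,0,0.021,0],
    [0,0,0.021,0],
    [0,0,0.021,0],
    [0,0,0.019,0],
    [0,0,0.01,0],
    [0,0,0.005,0],
    [0,0,0.002,0],
  ],
)

```text
time_s: 41.27
ee_pos: [0.6142, -0.2913, 0.0062]
ee_rot: [0.068, 3.141, -0.0]
force: [-0.2, 1.2, 0.1]
opening: 1.001
```

>>> apply_moves(
  steps=[
    [0,0,0,0],
    [0,0,0,0],
    [0,0,0,0],
    [0,0,0,0],
    [0,0,0,0],
    [0,0,0,0],
    [0,0,0,0],
    [0,0,0,0],
    [0,0,0,0],
    [0,0,0,0],
  ],
  grip=0.045,
  newtons=50,
)

```text
time_s: 42.1
ee_pos: [0.6149, -0.2916, 0.0077]
ee_rot: [0.068, 3.139, -0.002]
force: [-0.1, 1.1, 6.7]
opening: 0.647
```

Run:
```python
from h import *
to(.615,-.2917,.007,-2.5+180)
```

```text
t 42.1 pos [ 0.6149 -0.2916  0.0077] psi 177.51 tz [ 0.002 -0.001 -1.   ] j [-0.55  0.76  0.02  0.83  0.   -0.51] F [-0.1  1.1  6.7] open 0.647
tool shift [-0.0001 -0.0001  0.0007] turn 0.01 dist 0.001
```

>>> apply_moves(
  steps=[
    [0,0,-0.006,0],
    [0,0,-0.015,0],
    [0,0,-0.025,0],
    [0,0,-0.032,0],
    [0,0,-0.032,0],
    [0,0,-0.032,0],
    [0,0,-0.032,0],
    [0,0,-0.032,0],
    [0,0,-0.032,0],
    [0,0,-0.017,0],
  ],
)

```text
time_s: 42.93
ee_pos: [0.6145, -0.2915, 0.2657]
ee_rot: [0.068, 3.137, -0.003]
force: [0.7, -0.4, -4.1]
opening: 0.648
```

>>> apply_moves(
  steps=[
    [0,0,0,-3],
    [0,0,0,-4.5],
    [0,0,0,-5],
    [0,0,0,-5],
    [0,0,0,-5],
    [0,0,0,-5],
    [0,0,0,-3.4],
    [0,0,0,-2],
    [0,0,0,0],
    [0,0,0,0],
  ],
)

```text
time_s: 43.77
ee_pos: [0.6137, -0.291, 0.2612]
ee_rot: [0.822, -3.032, -0.001]
force: [0.4, -0.2, -3.3]
opening: 0.648
```

Run:
```python
from h import *
to(.529,.0305,.262,30.4+180)
```

```text
t 43.77 pos [ 0.6137 -0.291   0.2612] psi -149.67 tz [-0.001  0.    -1.   ] j [-0.55  0.6   0.4   1.38 -0.   -1.08] F [ 0.4 -0.2 -3.3] open 0.648
tool shift [-0.0892  0.3203 -0.0007] turn -0.07 dist 0.333
```

>>> apply_moves(
  steps=[
    [-0.007,0.024,0,0],
    [-0.01,0.036,0,0],
    [-0.01,0.036,0,0],
    [-0.01,0.036,0,0],
    [-0.01,0.036,0,0],
    [-0.01,0.036,0,0],
    [-0.01,0.036,0,0],
    [-0.01,0.036,0,0],
    [-0.008,0.029,0,0],
    [-0.0042,0.0153,0,0],
  ],
)

```text
time_s: 44.6
ee_pos: [0.5274, 0.0334, 0.2616]
ee_rot: [-0.825, 3.031, 0.002]
force: [0.7, 0.2, -4.2]
opening: 0.649
```

>>> apply_moves(
  steps=[
    [0,0,0,0],
    [0,0,0.006,0],
    [0,0,0.008,0],
    [0,0,0.008,0],
    [0,0,0.005,0],
    [0,0,0,0],
    [0,0,0,0],
    [0,0,0,0],
    [0,0,0,0],
    [0,0,0,0],
  ],
)

```text
time_s: 45.43
ee_pos: [0.5292, 0.0301, 0.2345]
ee_rot: [-0.823, 3.031, -0.0]
force: [1.2, 0.3, -4.3]
opening: 0.649
```

Run:
```python
from h import *
to(.529,.0305,.2127,30.4+180)
p=optics.capture("wrist"); save(p,"w14")
```

```text
t 45.43 pos [0.5292 0.0301 0.2345] psi -149.61 tz [ 0.001 -0.    -1.   ] j [-0.08  0.3  -0.13  1.14 -0.   -0.61] F [ 1.2  0.3 -4.3] open 0.649
tool shift [-0.      0.0004  0.0218] turn -0.01 dist 0.022
```

View pics/w14.png

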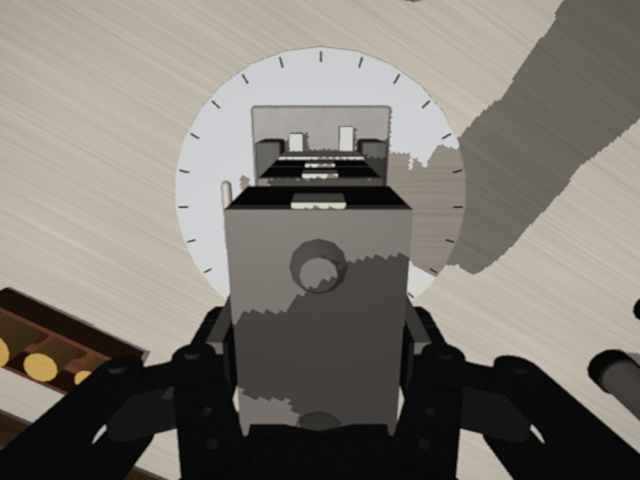

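>>> apply_moves(
  steps=[
    [0,0.0004,0.004,0],
    [0,0,0.004,0],
    [0,0,0.004,0],
    [0,0,0.003,0],
    [0,0,0.003,0],
    [0,0,0.0015,0],
    [0,0,0.001,0],
    [0,0,0.0005,0],
    [0,0,0,0],
    [0,0,0,0],
  ],
)

```text
time_s: 46.32
ee_pos: [0.5288, 0.0305, 0.2133]
ee_rot: [-0.824, 3.032, -0.0]
force: [0.7, -1.4, -3.3]
opening: 0.644
```

>>> apply_moves(
  steps=[
    [0,0,0.0005,0],
    [0,0,0.0003,0],
    [0,0,0,0],
    [0,0,0,0],
    [0,0,0,0],
    [0,0,0,0],
    [0,0,0,0],
    [0,0,0,0],
    [0,0,0,0],
    [0,0,0,0],
  ],
)

```text
time_s: 47.15
ee_pos: [0.5289, 0.0305, 0.2127]
ee_rot: [-0.823, 3.031, -0.0]
force: [-2.4, -0.9, 3.7]
opening: 0.648
```

>>> apply_moves(
  steps=[
    [0,0,0,0],
    [0,0,0,0],
    [0,0,0,0],
    [0,0,0,0],
    [0,0,0,0],
    [0,0,0,0],
    [0,0,0,0],
    [0,0,0,0],
    [0,0,0,0],
    [0,0,0,0],
  ],
  grip=0.0854,
)

```text
time_s: 47.98
ee_pos: [0.5287, 0.0306, 0.2124]
ee_rot: [-0.824, 3.032, 0.0]
force: [0.8, -0.3, 0.1]
opening: 1.001
```

>>> apply_moves(
  steps=[
    [0,0,-0.005,0],
    [0,0,-0.01,0],
    [0,0,-0.015,0],
    [0,0,-0.02,0],
    [0,0,-0.02,0],
    [0,0,-0.02,0],
    [0,0,-0.015,0],
    [0,0,-0.005,0],
    [0,0,0,0],
    [0,0,0,0],
  ],
)

```text
time_s: 48.82
ee_pos: [0.5286, 0.0305, 0.3222]
ee_rot: [-0.824, 3.032, -0.0]
force: [-0.1, -0.4, -1.1]
opening: 1.001
```

Run:
```python
from h import *
p=optics.capture("wrist"); save(p,"w15"); W=world(p)
print(rect(W,(.529,.03),.238,.25))
p=optics.capture("scene"); save(p,"s15"); W=world(p)
print(rect(W,(.529,.03),.238,.25))
q=W[90:150,380:412].reshape(-1,3); k=q[(q[:,2]>.075)&(q[:,2]<.09)]; print(cv2.minEnclosingCircle(k[:,:2].astype(np.float32)), k[:,2].max())
k=q[(q[:,2]>.02)&(q[:,2]<.05)]; print(np.round(np.r_[k.min(0),k.max(0)],3))
print("jack",rect(W,(.395,-.238),.01,.06,.06))
for r in optics.regions_of("case_a",p): print(r["confidence"],r["point"],np.round(np.nanmedian(W[r["region"]],0),3))
st()
```

```text
(array([0.5293, 0.0293, 0.2456]), array([0.1042, 0.0561]), 30.4, 13868)
(array([0.5298, 0.0305, 0.2448]), array([0.1029, 0.0591]), 30.9, 1573)
((0.4549078941345215, 0.403317391872406), 0.01566677913069725) 0.08533956881822291
[0.443 0.388 0.02  0.47  0.408 0.05 ]
jack (array([ 0.3971, -0.2395,  0.0281]), array([0.0261, 0.0236]), 32.1, 222)
0.64 [232.3, 340.0] [0.545 0.007 0.146]
0.58 [217.4, 340.6] [0.545 0.008 0.185]
0.57 [192.7, 340.8] [0.535 0.022 0.244]
t 48.97 pos [0.5282 0.0306 0.3214] psi -149.6 tz [-0.002  0.    -1.   ] j [-0.08  0.27  0.05  1.36  0.   -0.61] F [-0.7 -0.7 -0.2] open 0.998
```

View pics/s15.png

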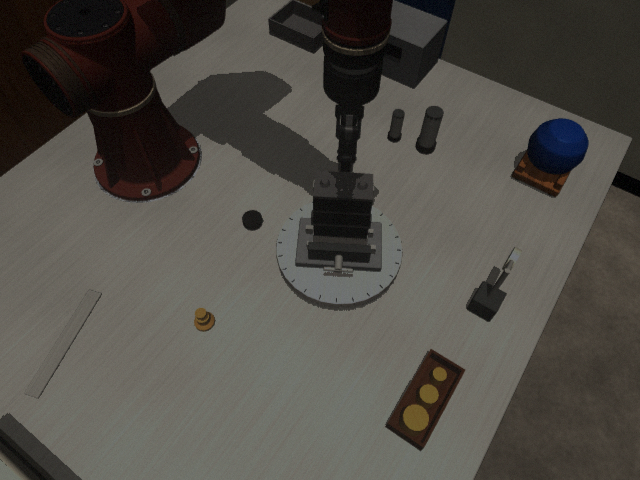

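View pics/w15.png

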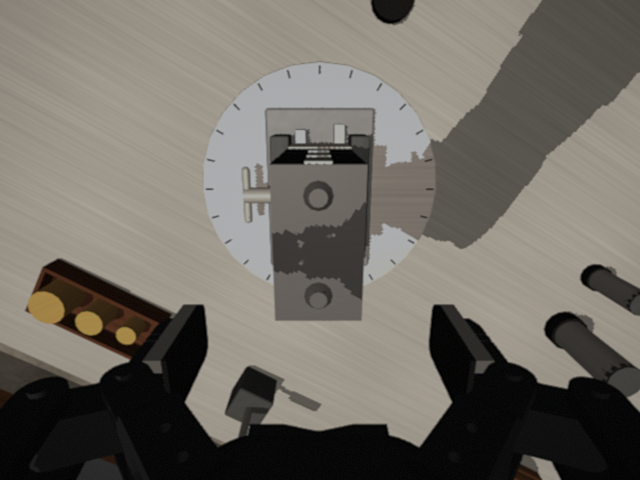

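Run:
```python
from h import *
p=optics.capture("top"); save(p,"t15")
W=world(p)
for r in optics.regions_of("case_a",p): print(r["confidence"],r["point"],np.round(np.nanmedian(W[r["region"]],0),3))
```

```text
0.67 [276.1, 117.5] [0.451 0.395 0.071]
```

View pics/t15.png

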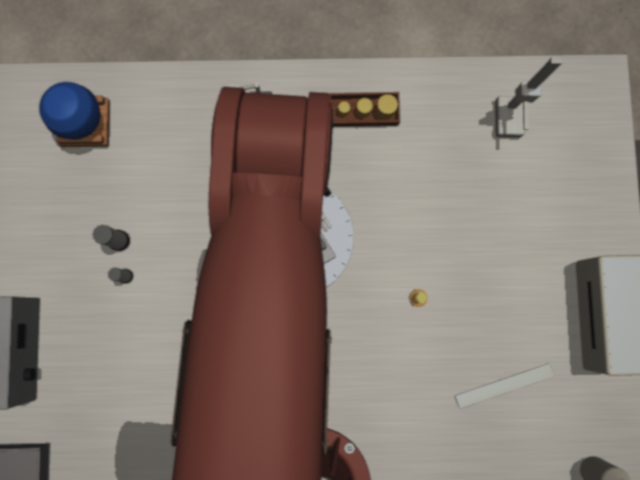

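```bash
python3 -c "
from h import *
print(ctrl.close_job())"
```

```text
the job is handed in; nothing more can be done
None
```

The block is tapped down, all three cases that are there are stacked on it, and the job is handed in at about 49 s of the 210 s. No verdict is reported.

- **Block:** I used the small tamper by the left-hand cases (measured about 28 mm handle, 84 mm high), which matches the size given. After pressing, the block top measured 125 to 126 mm, or 81 to 82 mm for its underside. Measured against the vise jaws it comes to about 125.2 mm, which means seated. The last push peaked at about 36 N on the foot, above the 18 to 25 N advised.
- **Tamper:** It stands back within about 2 mm of where it started. The last measurement and picture show it upright.
- **Stack:** The case lids measured 165, 205 and 245 mm high, which are the locked heights. All are within about 2 mm and 0.5° of square with the block. The wrist and scene cameras agree to about 1.5 mm, within their calibration.
- **Jack:** It did not move; its position still read (0.397, -0.240) m.
- **Fourth case:** None showed in any view of the reachable cart. A dark box behind the robot base, seen only in the scene camera, I took for background and did not measure.
- **Not checked directly:** I did not read the pinching of the parallels. I inferred it from the block's height and the hard stop in the push.

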